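# Make up a taping kit and a soldering kit

### The arm

A 6-joint arm with a two-finger parallel gripper is mounted at the origin on a cart in front of the work surface, level with it; the furniture and walls round the work are solid. World frame = base frame: x ahead of the robot, y to its left, z up, the work surface at z = 0. Lengths are in m, angles in rad, forces in N, time in s.
With the tool pointing down it reaches from about 0.325 to 0.9 m from the base axis. Payload 6.1 kg.
Tool frame: the origin (TCP) lies between the finger pads; the fingertips stand 19 mm ahead of it and the grasp point (between the pads) is the TCP; z points along the fingers, y is the direction in which the jaws open and shut (so a half turn about z gives the same grasp; the last joint's range is limited). The gripper opens to 85 mm and grips with 20 to 120 N. Pads are 22 mm wide; open, the fingers measure 114 mm over their backs; the gripper's body (76 mm by 85 mm) begins 54 mm behind the grasp point. The pads swing forward as they close: fully open they stand 13 mm farther back than shut.
Start: joints at [-1.468, 0.22, 1.526, -0, 1.395, -0.126], TCP at [0.142, -0.609, 0.25] pointing down, gripper open.
Joint ranges: [-2.98, 2.98], [-0.91, 2.08], [0.09, 2.57], [-1.24, 4.39], [0.2, 2.65], [-2.68, 2.68]. Speed limits (rad/s): [2.57, 2.57, 3.01, 3.14, 3.14, 3.14].

### API

Orientations are given as a unit quaternion [x, y, z, w].
In Python, from cell import manip gives the robot as it stands. The module is installed in compiled form; this text tells all that it offers.
- The arm moves only by the tool servo_tool, never from a script. Its argument "series" is a list that holds one entry, the list of rows, each a list of 5 numbers: the opening, from 0 (shut) to 1 (fully open), then the shift along the tool's x, y, z in mm, then the turn about the tool's z in rad. In form: [[[claw, tx, ty, tz, spin], ...]]. A call has 1 to 8 rows; each row is the pose to reach, as a shift and turn from the pose measured when the call began, along the tool's axes at that moment; what a row does not reach only later rows make up. A row lasts 1/12 s, in which the tool goes at most 41.7 mm and 7.16 degrees, less where a joint would pass 70% of its speed; a pose out of reach is approached as far as the arm can. A call with a gripper value outside its range is refused whole. The fingers move at their own pace and stop on an object; "newtons" is the grip in N (left out, the last holds). Time passes only in rows, so rows that repeat a pose let the fingers close. It gives the time, the measured TCP pose, the force and the opening at its end, in the units of the state.
- manip.observe(): the state, without advancing time (a new reading comes with each control period).
- manip.capture(name): name is "side" or "top"; returns a dict with "img" (384x512x3 uint8, red, green, blue), "fx", "fy", "cx", "cy" (pixels), "origin" and "attitude" of the camera in the world. Camera axes: x right, y up, looking along -z (the intrinsics and any distortion apply to the point x, -y, -z); pixel columns grow to the right and rows downward; lengths in m; the calibration is good to about 2 mm. A picture is of the moment at which its call begins. There is no depth.
- manip.hand_in(): hands the job in, once; it reports no verdict.
The state is a dict: "t": time; "joint_pos": joint angles; "qd": joint speeds; "tau": joint torques, N m; "tool_pos": TCP position; "ee_rot": TCP orientation; "ft_force": force on the tool from outside, world axes, zero at the start; "ft_torque": the same for the moment, N m; "opening": opening from 0.0 (shut) to 1.0 (fully open).
Only numpy, scipy, OpenCV 4.12 (cv2) and the standard library are available. Lean on these libraries where they do the work, as an engineer would, in place of code of your own. Each camera call takes 0.05 s, during which the arm holds its last target.

### The job

Make up two kits, each thing centred on its mark and let go. In the blue tray goes the taping kit: the steel hub plate disc-down on the round mark, the turquoise tape roll lying flat on top of the plate with the hub inside its bore, and the marker pen lying along the long mark. In the yellow tray goes the soldering kit: the red-lidded tin upright on the round mark and the solder bar lying along the long mark; leave the eraser and the awl where they are.

Things in the scene. Friction and masses are not known exactly. Their poses are not given: they have to be found in the camera images.
- blue_tray: flat blue kit tray, fixed, 155 mm along its x, 160 mm along its y; origin at the centre of its underside, z up. Floor 4 mm above the origin; rim 4 mm thick, top 8 mm above the origin. Black marks printed on the floor: round, 72 mm across, centred at x 0, y +34 mm; long, 138 x 18 mm along the tray's x, centred at x 0, y -46 mm. Yaw within 0.12 rad of the world axes.
- yellow_tray: yellow kit tray, fixed: the same as the blue one in all but colour, same sizes, origin, axes and marks. The two may stand either way round. Fixed and tall, in the way: between the robot and the trays a tape feeder with an upright reel, 290 mm high, reaching to x = 0.42 m for y above -0.03 m; a vice, 80 mm high, about x 0.46 to 0.58, y -0.30 to -0.20 m; a cup of brushes, 160 mm, about x 0.71, y 0.35 m.
- hub_plate_c (a point): steel hub plate, loose: a disc 64 mm across and 5 mm thick, with an upright round hub 22 mm across on its middle, 23 mm high in all. It lies on its disc; grip the hub. This point is on its axis, half-way up (11.5 mm above its underside); z up.
- cyan_roll_c (a point): turquoise tape roll, loose, rigid: 68 mm across, 18 mm high, lying flat, open bore 42 mm across. This point is its centre, half-way up (9 mm above its underside), in the middle of the empty bore; z is the axis of the roll.
- marker_pen_c (a point): marker pen, white with a black cap, loose: 133 mm long along its own y, 13 mm thick, does not roll. This point is its centre, 6.5 mm above the surface it lies on.
- flux_tin_c (a point): round tin with a red lid (the lid is fixed on), loose: 59 mm across, 23 mm high, standing upright. This point is its centre, half-way up; z up.
- solder_bar_c (a point): silver-grey solder bar, loose: 100 mm long along its own y, 12 mm wide, 8 mm high. This point is its centre, 4 mm above the surface it lies on.
- eraser_c (a point): bystander, loose: white eraser in a red sleeve, 36 mm long along its own y, 16 mm wide, 11 mm high, lying flat. This point is its centre. Leave it alone.
- awl_c (a point): bystander, loose: awl with a pale wooden handle, 97 mm long along its own y, 18 mm thick, lying. This point is its middle. Leave it alone.
There are look-alikes about, which are no part of the job. Of the things like the part that bears flux_tin_c, leave any that is brown or green; of the rest the larger one is meant.

How it is judged:
At the end, for the whole second after the job is handed in: Each thing within 12 mm (per tray axis) of its mark's centre in the right tray, roll resting on the plate round its hub; plate, roll and tin level within 0.1 rad; pen and bar along their marks within 0.2 rad; heights right within 2.5 mm; all still (x of hub_plate_c in the frame of blue_tray between -0.012 and 0.012 m and y of hub_plate_c in the frame of blue_tray between 0.022 and 0.046 m and z of hub_plate_c in the frame of blue_tray between 0.013 and 0.018 m and angle between each of hub_plate_c, cyan_roll_c, flux_tin_c's own z axis and vertical below 0.1 rad and x of cyan_roll_c in the frame of blue_tray between -0.012 and 0.012 m and y of cyan_roll_c in the frame of blue_tray between 0.022 and 0.046 m and z of cyan_roll_c in the frame of blue_tray between 0.0155 and 0.0205 m and x of marker_pen_c in the frame of blue_tray between -0.012 and 0.012 m and y of marker_pen_c in the frame of blue_tray between -0.058 and -0.034 m and z of marker_pen_c in the frame of blue_tray between 0.008 and 0.013 m and angle between the y axis of marker_pen_c and the x axis of blue_tray, either way round below 0.2 rad and x of flux_tin_c in the frame of yellow_tray between -0.012 and 0.012 m and y of flux_tin_c in the frame of yellow_tray between 0.022 and 0.046 m and z of flux_tin_c in the frame of yellow_tray between 0.013 and 0.018 m and x of solder_bar_c in the frame of yellow_tray between -0.012 and 0.012 m and y of solder_bar_c in the frame of yellow_tray between -0.058 and -0.034 m and z of solder_bar_c in the frame of yellow_tray between 0.0055 and 0.0105 m and angle between the y axis of solder_bar_c and the x axis of yellow_tray, either way round below 0.2 rad and linear speed of each of hub_plate, cyan_roll, marker_pen, flux_tin, solder_bar below 0.02 m/s); the robot touches nothing.
It fails at once if the eraser or the awl is shifted more than 15 mm (distance of any of eraser_c, awl_c from where it was at the start of the episode above 0.015 m).
It also fails if it takes over 141 s, if anything falls off the work surface, if the arm or the gripper's body presses on something with over 40 N, if the wrist force passes 120 N, or if a joint passes its speed limit or range.

## Working session

There is one attempt and no reset: what is moved stays moved. The work goes in short steps, Python scripts to look and compute and a tool call to move; the robot and the scene stay as the last step left them, time stands still between calls to the robot, and variables do not carry over. Pictures are saved under pics/ and viewed, and the job is handed in when it is done.

Besides the shell and the picture viewer there is one more tool, called after "Call:" as name(argument=value, ...), one argument or row to a line, values as JSON. servo_tool: Moves the arm, as the interface text tells. Its arguments: {"type":"object","properties":{"series":{"type":"array","items":{"type":"array","items":{"type":"array","items":{"type":"number"}}}},"newtons":{"type":"number"}},"required":["series"]}

```bash
mkdir -p pics; ls; python3 - <<'E'
from cell import manip
import cv2
print(manip.observe())
for n in("side","top"):
    d=manip.capture(n); print({k:v for k,v in d.items() if k!="img"})
    cv2.imwrite(f"pics/{n}0.png",d["img"][:,:,::-1])
E
```

```text
pics
{'t': 0.0, 'joint_pos': array([-1.46807560e+00,  2.21251081e-01,  1.52763208e+00, -9.53004556e-06,
        1.39471507e+00, -1.26073058e-01]), 'qd': array([-2.88854513e-04,  4.44732326e-04,  8.96448970e-05, -2.72272888e-04,
       -2.86220941e-04, -3.37552529e-04]), 'tau': array([-8.87591868e-04, -4.96903253e+01, -3.89402568e+01, -3.86571764e-04,
        1.09803464e-02,  6.33060324e-06]), 'tool_pos': array([ 0.14170121, -0.60812496,  0.24917266]), 'ee_rot': array([ 9.93463213e-01,  1.14148320e-01,  7.01826039e-06, -1.00277383e-03]), 'ft_force': array([ 0.10144537, -0.49578231, -0.06204776]), 'ft_torque': array([ 0.04184509, -0.04529132,  0.0114128 ]), 'opening': 1.0003967643658667}
{'fx': 399.678089864127, 'fy': 399.678089864127, 'cx': 254.15998276253308, 'cy': 190.12684062384224, 'origin': array([0.36629905, 1.22640605, 0.58511689]), 'attitude': array([-0.0373273 ,  0.54194716,  0.83651654, -0.07169392])}
{'fx': 347.6437024723171, 'fy': 347.6437024723171, 'cx': 253.6578806157517, 'cy': 185.93470618347402, 'origin': array([4.27115299e-01, 1.56161039e-04, 1.02158972e+00]), 'attitude': array([-0.05424952,  0.03984602,  0.71160924, -0.69934368])}
```

View pics/side0.png

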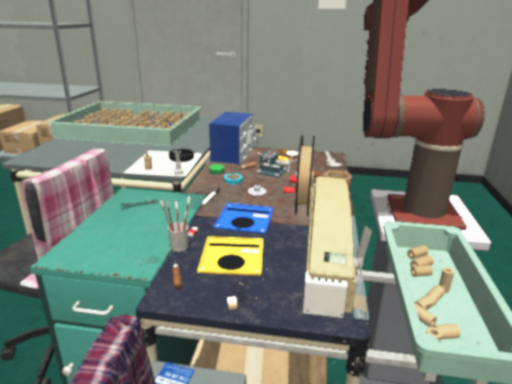

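View pics/top0.png

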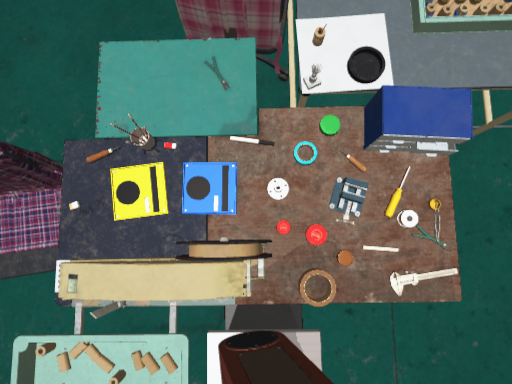

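```bash
cat > h.py <<'E'
import numpy as np, cv2
from scipy.spatial.transform import Rotation as R
def ray(d,u,v):
    c=np.array([(u-d["cx"])/d["fx"],-(v-d["cy"])/d["fy"],-1.])
    return np.array(d["origin"]),R.from_quat(d["attitude"]).apply(c)
def onz(d,u,v,z):
    o,r=ray(d,u,v); return o+r*(z-o[2])/r[2]
def proj(d,p):
    c=R.from_quat(d["attitude"]).inv().apply(np.asarray(p)-d["origin"])
    return np.array([d["cx"]+d["fx"]*c[0]/-c[2], d["cy"]-d["fy"]*c[1]/-c[2]])
def tri(d1,p1,d2,p2):
    o1,r1=ray(d1,*p1);o2,r2=ray(d2,*p2)
    r1/=np.linalg.norm(r1);r2/=np.linalg.norm(r2)
    A=np.stack([r1,-r2],1);s=np.linalg.lstsq(A,o2-o1,rcond=None)[0]
    a=o1+s[0]*r1;b=o2+s[1]*r2
    return (a+b)/2,np.linalg.norm(a-b)
E
python3 - <<'E'
from h import *
from cell import manip
t=manip.capture("top");s=manip.capture("side")
import pickle;pickle.dump((t,s),open("c0.pkl","wb"))
for u,v in [(64,140),(460,300),(140,190),(210,188),(278,188),(315,235)]: print(u,v,onz(t,u,v,0))
im=t["img"][:,:,::-1]
a=im[100:310,40:260]; b=im[100:310,250:470]
cv2.imwrite("pics/ta.png",cv2.resize(a,None,fx=2.8,fy=2.8,interpolation=cv2.INTER_CUBIC))
cv2.imwrite("pics/tb.png",cv2.resize(b,None,fx=2.8,fy=2.8,interpolation=cv2.INTER_CUBIC))
im=s["img"][:,:,::-1]
cv2.imwrite("pics/sa.png",cv2.resize(im[140:320,120:360],None,fx=3.3,fy=3.3,interpolation=cv2.INTER_CUBIC))
E
```

```text
64 140 [0.71667448 0.59721657 0.        ]
460 300 [ 0.23036381 -0.55399837  0.        ]
140 190 [0.55832204 0.35905396 0.        ]
210 188 [0.56042092 0.14974048 0.        ]
278 188 [ 0.55664799 -0.05200779  0.        ]
315 235 [ 0.41729763 -0.15567241  0.        ]
```

View pics/ta.png

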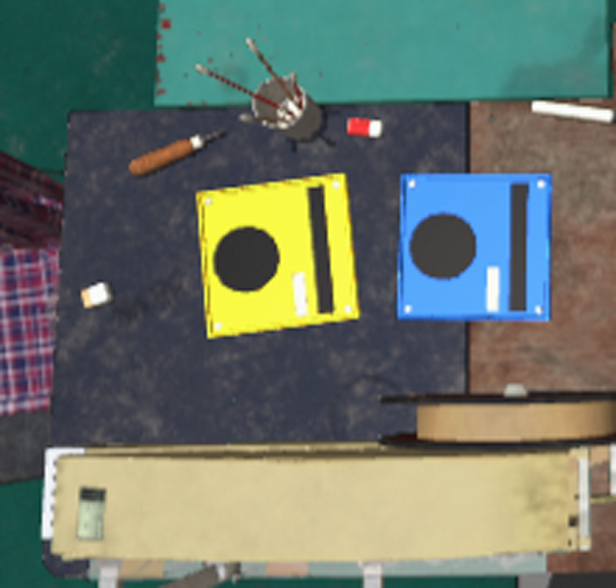

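View pics/tb.png

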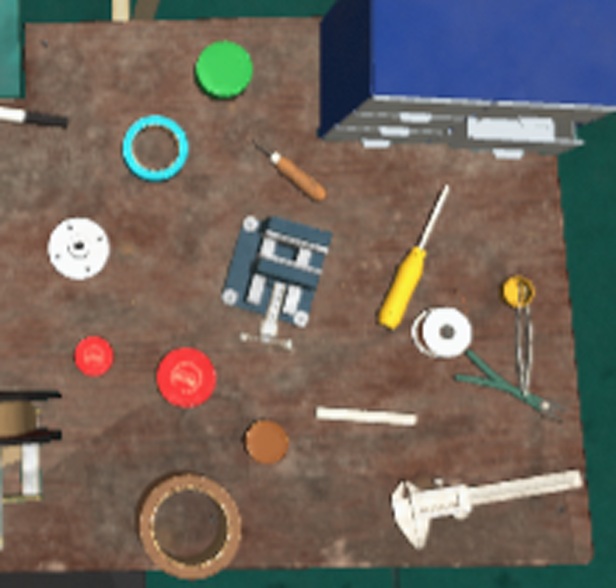

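View pics/sa.png

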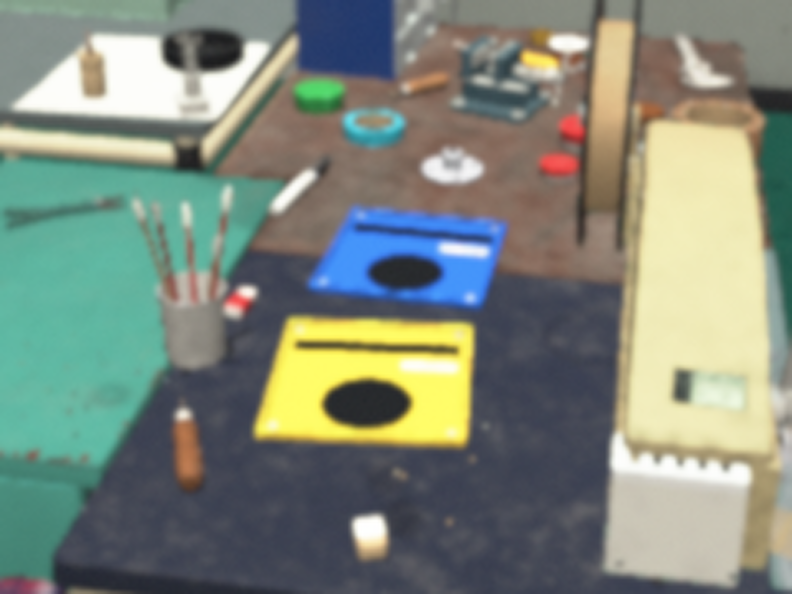

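```bash
python3 - <<'E'
from h import *
import pickle
t,s=pickle.load(open("c0.pkl","rb"))
def comps(d,m,roi,minA=15):
    x0,y0,x1,y1=roi;mm=np.zeros_like(m);mm[y0:y1,x0:x1]=m[y0:y1,x0:x1]
    cs,_=cv2.findContours(mm,cv2.RETR_EXTERNAL,cv2.CHAIN_APPROX_NONE)
    return [c for c in cs if cv2.contourArea(c)>minA]
def hsv(d): return cv2.cvtColor(d["img"],cv2.COLOR_RGB2HSV)
ht,hs=hsv(t),hsv(s)
R_=lambda h:cv2.inRange(h,(0,150,90),(6,255,255))|cv2.inRange(h,(172,150,90),(180,255,255))
C_=lambda h:cv2.inRange(h,(85,120,100),(97,255,255))
W_=lambda h:cv2.inRange(h,(0,0,165),(180,60,255))
B_=lambda h:cv2.inRange(h,(103,140,120),(116,255,255))
Y_=lambda h:cv2.inRange(h,(24,140,120),(34,255,255))
for nm,f in [("red",R_),("cyan",C_),("white",W_),("blue",B_),("yel",Y_)]:
  for n,d,h,roi in [("top",t,ht,(60,105,465,305)),("side",s,hs,(150,140,350,320))]:
    for c in comps(d,f(h),roi):
        M=cv2.moments(c);u,v=M["m10"]/M["m00"],M["m01"]/M["m00"]
        r=cv2.minAreaRect(c)
        print(nm,n,np.round([u,v],1),"A",M["m00"],"rect",np.round(r[1],1),round(r[2],1), np.round(onz(d,u,v,0.01)[:2],3))
E
```

```text
red top [315.9 234.4] A 329.0 rect [21. 20.] 90.0 [ 0.419 -0.157]
red top [283.  226.6] A 140.0 rect [13.4 13.4] 45.0 [ 0.443 -0.063]
red top [167.6 144.7] A 27.5 rect [5. 7.] 90.0 [0.693 0.276]
red side [288.9 189.4] A 40.0 rect [ 5. 10.] 90.0 [ 0.443 -0.068]
red side [292.9 179.1] A 28.5 rect [6. 6.] 90.0 [ 0.436 -0.167]
cyan top [305.  152.6] A 394.0 rect [23. 22.] 90.0 [ 0.66  -0.134]
cyan top [180.6 119.4] A 4235.5 rect [ 32. 161.] 90.0 [0.77  0.238]
cyan side [232.7 180.3] A 54.5 rect [16.2  7.7] 3.8 [ 0.655 -0.111]
white top [201.5 301.1] A 297.5 rect [ 6.3 91.1] 88.7 [0.238 0.172]
white top [ 71.3 285.3] A 84.0 rect [ 9.3 13.1] 5.7 [0.286 0.546]
white top [415.9 278.3] A 550.5 rect [23.4 67.6] 86.1 [ 0.293 -0.432]
white top [247.9 276.9] A 68.0 rect [28.  4.] 90.0 [0.303 0.04 ]
white top [260.5 267.3] A 85.0 rect [17.  6.] 90.0 [0.329 0.004]
white top [380.2 248.3] A 111.5 rect [35.2  4.1] 4.4 [ 0.377 -0.338]
white top [407.5 218.4] A 273.0 rect [17. 20.] 90.0 [ 0.461 -0.421]
white top [355.  209.2] A 48.0 rect [14.8  7.5] 76.0 [ 0.489 -0.272]
white top [346.8 212.1] A 66.5 r
[... 1825 characters left out ...]
.9 [ 0.486 -0.35 ]
white side [331.2 160.2] A 88.5 rect [20.5  8.9] 42.7 [ 0.291 -0.409]
white side [291.7 152.7] A 51.0 rect [ 6. 12.] 90.0 [ 0.464 -0.473]
white side [174.1 165.1] A 994.0 rect [59.1 35.2] 2.7 [ 0.92  -0.219]
white side [245.6 144.1] A 17.0 rect [ 2.9 13.4] 39.8 [ 0.688 -0.553]
blue top [209.  187.7] A 2728.5 rect [52. 54.] 90.0 [0.56  0.151]
blue top [424.5 119.7] A 2369.0 rect [31. 81.] 90.0 [ 0.752 -0.493]
blue side [244.2 218.4] A 1252.5 rect [57.  26.7] 6.0 [0.559 0.174]
yel top [393.9 203. ] A 116.0 rect [ 5.4 28.7] 23.6 [ 0.506 -0.385]
yel top [138.6 190.8] A 2744.5 rect [52.8 55.4] 83.3 [0.555 0.36 ]
yel side [231.8 255.3] A 2051.5 rect [63.7 35.9] 1.4 [0.554 0.376]
```

```bash
python3 - <<'E'
from h import *
import pickle
t,s=pickle.load(open("c0.pkl","rb"))
hv=lambda d:cv2.cvtColor(d["img"],cv2.COLOR_RGB2HSV)
ht,hs=hv(t),hv(s)
def big(m,roi,n=1):
    x0,y0,x1,y1=roi;mm=np.zeros_like(m);mm[y0:y1,x0:x1]=m[y0:y1,x0:x1]
    cs,_=cv2.findContours(mm,cv2.RETR_EXTERNAL,cv2.CHAIN_APPROX_NONE)
    return sorted(cs,key=cv2.contourArea)[::-1][:n]
def cen(c):
    M=cv2.moments(c);return np.array([M["m10"],M["m01"]])/M["m00"]
dark=lambda h:cv2.inRange(h,(0,0,0),(180,255,85))
ms={}
for nm,rt,rs in [("blue",(185,165,234,210),(218,206,270,232)),("yellow",(114,166,163,215),(202,238,262,272))]:
    ct=big(dark(ht),rt,2);cs=big(dark(hs),rs,2)
    for i in range(2):
        a,b=cen(ct[i]),cen(cs[i]);r=cv2.minAreaRect(ct[i])
        P,g=tri(t,a,s,b); print(nm,i,a.round(1),b.round(1),"tri",P.round(4),round(g,4),"plane",onz(t,*a,.004)[:2].round(4),cv2.boundingRect(cs[i]))
        if i==0: pr=onz(t,*a,.004)
        else:
            vx,vy,x0,y0=cv2.fitLine(ct[i],cv2.DIST_L2,0,.01,.01).ravel()
            p=onz(t,x0+20*vx,y0+20*vy,.004);q=onz(t,x0-20*vx,y0-20*vy,.004);d=p-q
            pl=onz(t,*a,.004);e=pr-pl
            print("  long axis yaw",np.arctan(d[1]/d[0]),"round-long dist",np.hypot(*e[:2]),"yaw from y",-np.arctan2(e[0],e[1]))
E
```

```text
blue 0 [198.  187.5] [242.4 222.1] tri [0.5624 0.1851 0.0031] 0.0003 plane [0.5621 0.1849] (233, 218, 20, 9)
 ** On entry to DLASCL parameter number  4 had an illegal value
 ** On entry to DLASCL parameter number  4 had an illegal value
 ** On entry to DLASCL parameter number  4 had an illegal value
 ** On entry to DLASCL parameter number  4 had an illegal value
 ** On entry to DLASCL parameter number  5 had an illegal value
 ** On entry to DLASCL parameter number  4 had an illegal value<stdin>:11: RuntimeWarning: invalid value encountered in divide
Traceback (most recent call last):
  File "h.py", line 14, in tri
    A=np.stack([r1,-r2],1);s=np.linalg.lstsq(A,o2-o1,rcond=None)[0]
                             ~~~~~~~~~~~~~~~^^^^^^^^^^^^^^^^^^^^
numpy.linalg.LinAlgError: SVD did not converge in Linear Least Squares
```

```bash
cat > m.py <<'E'
from h import *
import pickle
t,s=pickle.load(open("c0.pkl","rb"))
hv=lambda d:cv2.cvtColor(d["img"],cv2.COLOR_RGB2HSV)
ht,hs=hv(t),hv(s)
def big(m,roi,n=1):
    x0,y0,x1,y1=roi;mm=np.zeros_like(m);mm[y0:y1,x0:x1]=m[y0:y1,x0:x1]
    cs,_=cv2.findContours(mm,cv2.RETR_EXTERNAL,cv2.CHAIN_APPROX_NONE)
    return sorted(cs,key=cv2.contourArea)[::-1][:n]
def cen(c):
    M=cv2.moments(c)
    return np.array([M["m10"],M["m01"]])/M["m00"] if M["m00"]>0 else c.reshape(-1,2).mean(0)
def line(d,c,z):
    vx,vy,x0,y0=cv2.fitLine(c,cv2.DIST_L2,0,.01,.01).ravel()
    p=onz(d,x0+20*vx,y0+20*vy,z);q=onz(d,x0-20*vx,y0-20*vy,z);e=p-q
    return np.arctan2(e[1],e[0])
dark=lambda h:cv2.inRange(h,(0,0,0),(180,255,110))
E
python3 - <<'E'
from m import *
for nm,rt,rs in [("blue",(185,165,234,210),(222,206,272,232)),("yellow",(114,166,163,215),(202,242,262,270))]:
    ct=big(dark(ht),rt,2);cs=big(dark(hs),rs,2)
    for i in range(2):
        a,b=cen(ct[i]),cen(cs[i])
        P,g=tri(t,a,s,b); print(nm,i,a.round(1),b.round(1),"tri",P.round(4),round(g,4),"plane",onz(t,*a,.004)[:2].round(4),cv2.boundingRect(ct[i]),cv2.boundingRect(cs[i]))
        if i==0: pr=onz(t,*a,.004)
        else:
            pl=onz(t,*a,.004);e=pr-pl
            print("  yaw",line(t,ct[i],.004),"dist",np.hypot(*e[:2]),"yaw from y",-np.arctan2(e[0],e[1]))
# objects
W=lambda h,v=150:cv2.inRange(h,(0,0,v),(180,60,255))
Rd=lambda h:cv2.inRange(h,(0,130,80),(7,255,255))|cv2.inRange(h,(172,130,80),(180,255,255))
Cy=lambda h:cv2.inRange(h,(84,90,90),(98,255,255))
for nm,f,rt,rs,z in [("plate",W,(262,172,295,205),(240,180,275,200),.005),("roll",Cy,(288,137,323,170),(218,168,248,188),.018),("tin",Rd,(302,220,332,250),(284,172,297,184),.023),("bar",W,(355,240,402,256),None,.008),("penW",lambda h:W(h,140),(226,130,262,146),(198,185,220,207),.013)]:
    c=big(f(ht),rt)[0];a=cen(c);(cx,cy),r=cv2.minEnclosingCircle(c)
    bb=cv2.boundingRect(c); a2=np.array([cx,cy])
    print(nm,a.round(1),"circ",np.round([cx,cy,r],1),bb,"plane",onz(t,*a,z)[:2].round(4),onz(t,*a2,z)[:2].round(4),"yaw",line(t,c,z).round(3))
    if rs:
        c2=big(f(hs),rs)[0];b=cen(c2);print("  side",b.round(1),cv2.boundingRect(c2),"tri",tri(t,a,s,b)[0].round(4),tri(t,a,s,b)[1].round(4))
im=t["img"][:,:,::-1]
k=lambda x0,y0,x1,y1:cv2.resize(im[y0:y1,x0:x1],(380,290),interpolation=cv2.INTER_NEAREST)
cv2.imwrite("pics/crop.png",np.vstack([np.hstack([k(225,125,285,171),k(285,130,345,176)]),np.hstack([k(265,205,345,266),k(350,225,410,271)])]))
E
```

```text
blue 0 [197.9 187.5] [242.2 222.1] tri [0.5626 0.1854 0.003 ] 0.001 plane [0.5619 0.1851] (187, 177, 23, 22) (232, 218, 21, 9)
blue 1 [225.  187.7] [269.8 227.4] tri [ 0.5266  0.108  -0.0455] 0.079 plane [0.56   0.1048] (222, 166, 7, 44) (267, 220, 5, 12)
  yaw -0.018915171793902525 dist 0.08038002776908146 yaw from y -0.02462427193798688
yellow 0 [127.6 192.3] [230.7 261.8] tri [0.5523 0.3952 0.0027] 0.0008 plane [0.5517 0.3946] (116, 181, 24, 23) (218, 255, 26, 14)
yellow 1 [154.2 188.6] [202.6 243.6] tri [0.603  0.3261 0.0012] 0.084 plane [0.5611 0.3152] (150, 167, 9, 45) (202, 242, 3, 7)
  yaw -3.027803200814768 dist 0.07995065930209846 yaw from y 0.11692591162426685
plate [277.7 188.3] circ [277.7 188.2  11.3] (267, 178, 23, 22) plane [ 0.5552 -0.0509] [ 0.5554 -0.0509] yaw -2.997
  side [256.8 190.1] (247, 184, 20, 12) tri [ 0.5553 -0.0509  0.0053] 0.0003
roll [305.  152.5] circ [305.  152.6  11.8] (294, 141, 23, 24) plane [ 0.658  -0.1331] [ 0.6579 -0.133 ] yaw -2.666
  side [232.5 179.8] (224, 174, 18, 10) tri [ 0.6616 -0.1353  0.0017] 0.0004
tin [316.  234.4] circ [316.  234.5  11.1] (306, 224, 21, 22) plane [ 0.4193 -0.1549] [ 0.4189 -0.155 ] yaw -2.526
  side [292.9 178.7] (290, 175, 7, 8) tri [ 0.4276 -0.1554  0.0166] 0.0168
bar [380.3 248.2] circ [380.5 247.5  17.7] (363, 245, 36, 7) plane [ 0.3771 -0.3386] [ 0.3791 -0.3392] yaw -1.658
penW [244.1 139.2] circ [244.  139.   14.3] (230, 136, 29, 8) plane [0.7036 0.0459] [0.7042 0.0462] yaw -1.723
  side [208.1 197.4] (201, 190, 15, 15) tri [0.7057 0.0462 0.0079] 0.0015
```

View pics/crop.png

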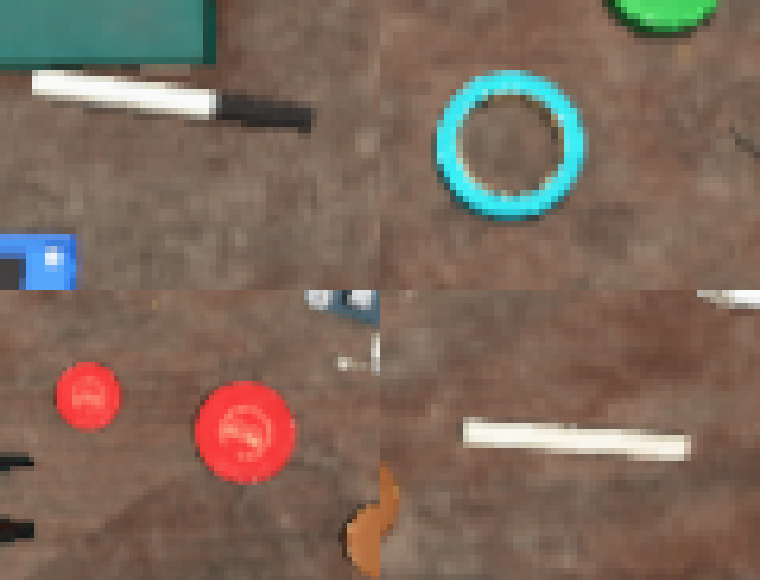

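```bash
cat > go.py <<'E'
import sys
from h import *
from cell import manip
def st():
    o=manip.observe()
    with open("log.txt","a") as f: f.write(repr([list(map(float,o["joint_pos"])),list(map(float,o["tool_pos"]))])+"\n")
    return o
def go(*targets):
    o=st();Rm=R.from_quat(o["ee_rot"]);x=Rm.apply([1,0,0]);yaw=np.arctan2(x[1],x[0])
    print("t",round(o["t"],2),"pos",o["tool_pos"].round(4),"yaw",yaw.round(3),"F",o["ft_force"].round(1),"op",round(o["opening"],3),"q",o["joint_pos"].round(2),"tilt",Rm.apply([0,0,1]).round(3)[:2])
    for T in targets:
        d=Rm.inv().apply(np.array(T[:3])-o["tool_pos"])*1000
        sp=-(T[3]-yaw);sp=(sp+np.pi)%(2*np.pi)-np.pi
        print(T,"-> shift",d.round(1),"spin",round(sp,3))
if __name__=="__main__":
    a=list(map(float,sys.argv[1:]));go(*[a[i:i+4] for i in range(0,len(a),4)])
E
python3 go.py .555 -.051 .2 1.5708
python3 - <<'E'
from m import *
# cabinet corner
print(tri(t,(257,135),s,(206,196)))
for p in [(.377,-.339,.004),(.419,-.155,.023),(.7,.022,.0065),(.715,0.03,0)]: print(p,proj(s,p).round(1),proj(t,p).round(1))
im=s["img"][165:215,170:330,::-1]
cv2.imwrite("pics/sc.png",cv2.resize(im,(800,250),interpolation=cv2.INTER_NEAREST))
E
```

```text
t 0.2 pos [ 0.1417 -0.6084  0.2496] yaw 0.229 F [-0.   0.4  0.8] op 1.0 q [-1.47  0.22  1.53  0.    1.39 -0.13] tilt [-0.     0.001]
[0.555, -0.051, 0.2, 1.5708] -> shift [ 528.9 -449.1   50.2] spin -1.342
(array([ 0.72319123,  0.00766041, -0.00653975]), np.float64(0.00380249416485769))
(0.377, -0.339, 0.004) [310.3 165.8] [380.  248.2]
(0.419, -0.155, 0.023) [297.6 177.4] [316.  234.5]
(0.7, 0.022, 0.0065) [211.8 195. ] [252.2 140.8]
(0.715, 0.03, 0) [207.  197.3] [249.5 136.6]
```

View pics/sc.png

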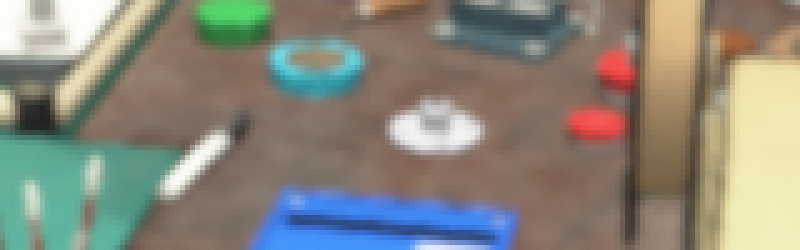

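Call:
servo_tool(
  series=[
    [[0.6,33,-28,3,0],[0.6,66,-56,6,-0.1],[0.6,99,-84,9,-0.2],[0.6,132,-112,12,-0.3],[0.6,165,-140,15,-0.4],[0.6,198,-168,18,-0.5],[0.6,231,-196,21,-0.6],[0.6,264,-224,24,-0.7]],
  ],
)

```text
t: 0.87
tool_pos: [0.3404, -0.3397, 0.2268]
ee_rot: [0.893, 0.45, 0.0, -0.0]
ft_force: [0.9, -0.5, -0.5]
opening: 0.6
```

```bash
python3 go.py .555 -.051 .2 1.5708
```

```text
t 0.87 pos [ 0.3404 -0.3397  0.2268] yaw 0.933 F [ 0.9 -0.5 -0.5] op 0.6 q [-0.95 -0.11  1.92  0.    1.34 -0.31] tilt [0.    0.001]
[0.555, -0.051, 0.2, 1.5708] -> shift [359.7   0.7  27.1] spin -0.637
```

Call:
servo_tool(
  series=[
    [[0.6,40,0,3,-0.08],[0.6,80,0,6,-0.16],[0.6,120,0,9,-0.24],[0.6,160,0,12,-0.32],[0.6,200,0,15,-0.4],[0.6,240,0,18,-0.48],[0.6,280,0,22,-0.56],[0.6,320,0,27,-0.637]],
  ],
)

```text
t: 1.53
tool_pos: [0.5318, -0.0806, 0.2002]
ee_rot: [0.706, 0.708, 0.001, 0.0]
ft_force: [0.3, -0.6, 0.0]
opening: 0.602
```

```bash
python3 go.py .555 -.051 .027 1.5708 .555 -.051 .1 1.5708
```

```text
t 1.53 pos [ 0.5318 -0.0806  0.2002] yaw 1.574 F [ 0.3 -0.6  0. ] op 0.602 q [-0.3   0.05  1.81  0.    1.28 -0.3 ] tilt [0.001 0.001]
[0.555, -0.051, 0.027, 1.5708] -> shift [ 29.4  23.1 173.2] spin 0.004
[0.555, -0.051, 0.1, 1.5708] -> shift [ 29.5  23.2 100.2] spin 0.004
```

Call:
servo_tool(
  series=[
    [[0.6,15,12,20,0],[0.6,29,23,40,0],[0.6,29,23,75,0],[0.6,29,23,105,0],[0.6,29,23,135,0],[0.6,29,23,155,0],[0.6,29,23,168,0],[0.6,29,23,172,0]],
  ],
)

```text
t: 2.2
tool_pos: [0.553, -0.051, 0.0256]
ee_rot: [0.706, 0.708, -0.001, -0.002]
ft_force: [-0.3, 0.6, -0.2]
opening: 0.598
```

Call:
servo_tool(
  series=[
    [[0.0,0,0,0,0],[0.0,0,0,0,0],[0.0,0,0,0,0],[0.0,0,0,0,0],[0.0,0,0,0,0],[0.0,0,0,0,0]],
  ],
  newtons=50,
)

```text
t: 2.7
tool_pos: [0.5541, -0.0513, 0.0269]
ee_rot: [0.706, 0.708, 0.0, -0.001]
ft_force: [-0.2, -0.4, 3.9]
opening: 0.231
```

```bash
python3 go.py .56 .186 .15 1.5708
```

```text
t 2.7 pos [ 0.5541 -0.0513  0.0269] yaw 1.574 F [-0.2 -0.4  3.9] op 0.231 q [-0.23  0.33  1.85  0.    0.96 -0.24] tilt [-0.001  0.001]
[0.56, 0.186, 0.15, 1.5708] -> shift [ 237.4    6.7 -122.8] spin 0.004
```

Call:
servo_tool(
  series=[
    [[0.0,0,0,0,0],[0.0,0,0,-8,0],[0.0,0,0,-20,0],[0.0,0,0,-40,0],[0.0,0,0,-60,0],[0.0,0,0,-80,0],[0.0,0,0,-100,0],[0.0,0,0,-120,0]],
  ],
)

```text
t: 3.37
tool_pos: [0.5542, -0.0514, 0.149]
ee_rot: [0.706, 0.708, 0.0, -0.0]
ft_force: [-0.1, 1.0, -1.1]
opening: 0.231
```

```bash
cat > pic.py <<'E'
import sys
from h import *
from cell import manip
# pic.py name cam x0 y0 x1 y1
n,c=sys.argv[1:3];x0,y0,x1,y1=map(int,sys.argv[3:7])
d=manip.capture(c);im=d["img"][y0:y1,x0:x1,::-1]
k=min(780/(x1-x0),580/(y1-y0));cv2.imwrite(f"pics/{n}.png",cv2.resize(im,None,fx=k,fy=k,interpolation=cv2.INTER_CUBIC));print("scale",k)
E
python3 pic.py lift1 side 180 100 340 220; python3 go.py .561 .186 .15 1.5708
```

```text
scale 4.833333333333333
t 3.42 pos [ 0.5568 -0.0519  0.1537] yaw 1.575 F [ 3.9 -0.4  2.1] op 0.236 q [-0.23  0.15  1.8   0.    1.19 -0.24] tilt [ 0.006 -0.001]
[0.561, 0.186, 0.15, 1.5708] -> shift [237.9   5.1   3.6] spin 0.004
```

View pics/lift1.png

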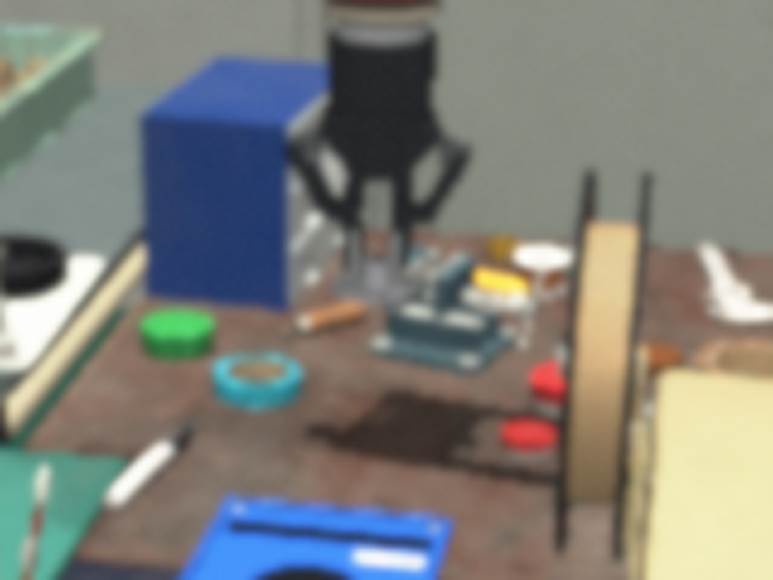

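```bash
python3 - <<'E'
import numpy as np
from scipy.optimize import least_squares
L=[eval(l) for l in open("log.txt")]
q=np.array([l[0] for l in L]);p=np.array([l[1] for l in L])
def f(w):
    a,L1,L2,h,dd,e,lat=w
    s2=q[:,1];s3=q[:,1]+q[:,2];s5=s3+q[:,4]
    rho=a+L1*np.sin(s2)+L2*np.sin(s3)+e*np.cos(s3)+dd*np.sin(s5)
    z=h+L1*np.cos(s2)+L2*np.cos(s3)-e*np.sin(s3)+dd*np.cos(s5)
    x=rho*np.cos(q[:,0])-lat*np.sin(q[:,0]);y=rho*np.sin(q[:,0])+lat*np.cos(q[:,0])
    reg=.002*(w-np.array([0,.5,.5,.35,.3,0,.08]))
    return np.r_[x-p[:,0],y-p[:,1],z-p[:,2],reg]
r=least_squares(f,[0,.5,.5,.35,.3,0,.08]);print(r.x.round(3),np.abs(r.fun).max())
E
```

```text
[0.    0.412 0.548 0.313 0.317 0.052 0.079] 0.00019835005849228038
```

Call:
servo_tool(
  series=[
    [[0.0,25,1,0,0],[0.0,60,2,0,0],[0.0,100,3,0,0],[0.0,140,4,0,0],[0.0,180,5,0,0],[0.0,210,6,0,0],[0.0,230,6,4,0],[0.0,237,6,10,0]],
  ],
)

```text
t: 4.08
tool_pos: [0.5621, 0.1885, 0.1448]
ee_rot: [0.705, 0.71, 0.003, 0.003]
ft_force: [0.4, 0.6, -0.4]
opening: 0.234
```

```bash
python3 go.py .562 .185 .0315 1.5508
```

```text
t 4.08 pos [0.5621 0.1885 0.1448] yaw 1.578 F [ 0.4  0.6 -0.4] op 0.234 q [ 0.19  0.23  1.72 -0.    1.18  0.18] tilt [0.008 0.001]
[0.562, 0.185, 0.0315, 1.5508] -> shift [ -3.6  -1.1 113.3] spin 0.027
```

Call:
servo_tool(
  series=[
    [[0.0,-3,-1,15,0.02],[0.0,-3,-1,40,0.02],[0.0,-3,-1,65,0.02],[0.0,-3,-1,85,0.02],[0.0,-3,-1,100,0.02],[0.0,-3,-1,108,0.02],[0.0,-3,-1,108,0.02],[0.0,-3,-1,108,0.02]],
  ],
)

```text
t: 4.75
tool_pos: [0.5621, 0.1851, 0.0369]
ee_rot: [0.712, 0.702, 0.003, 0.003]
ft_force: [0.7, 0.9, -1.3]
opening: 0.234
```

```bash
python3 go.py .562 .185 .031 1.5508
```

```text
t 4.75 pos [0.5621 0.1851 0.0369] yaw 1.557 F [ 0.7  0.9 -1.3] op 0.234 q [ 0.19  0.38  1.77 -0.    0.99  0.2 ] tilt [0.008 0.001]
[0.562, 0.185, 0.031, 1.5508] -> shift [-0.1 -0.1  5.9] spin 0.007
```

Call:
servo_tool(
  series=[
    [[0.0,0,0,3,0],[0.0,0,0,5.5,0],[0.0,0,0,5.5,0],[0.5,0,0,5.5,0],[0.5,0,0,5.5,0],[0.5,0,0,5.5,0],[0.5,0,0,5.5,0],[0.5,0,0,5.5,0]],
  ],
)

```text
t: 5.42
tool_pos: [0.5623, 0.1852, 0.0316]
ee_rot: [0.712, 0.702, 0.003, 0.003]
ft_force: [0.7, 0.7, -0.7]
opening: 0.501
```

Call:
servo_tool(
  series=[
    [[0.5,0,0,-5,0],[0.5,0,0,-15,0],[0.5,0,0,-40,0],[0.6,0,0,-75,0],[0.8,0,0,-110,0],[1.0,0,0,-120,0],[1.0,0,0,-120,0],[1.0,0,0,-120,0]],
  ],
)

```text
t: 6.08
tool_pos: [0.5618, 0.1852, 0.1528]
ee_rot: [0.712, 0.702, 0.004, 0.003]
ft_force: [0.4, 0.0, -0.2]
opening: 1.003
```

```bash
python3 go.py .6585 -.1335 .13 1.5708 .6585 -.1335 .03 1.5708
```

```text
t 6.08 pos [0.5618 0.1852 0.1528] yaw 1.557 F [ 0.4  0.  -0.2] op 1.003 q [ 0.19  0.22  1.72 -0.    1.19  0.2 ] tilt [0.011 0.001]
[0.6585, -0.1335, 0.13, 1.5708] -> shift [-317.4  100.7   23.5] spin -0.013
[0.6585, -0.1335, 0.03, 1.5708] -> shift [-317.6   99.6  123.5] spin -0.013
```

Call:
servo_tool(
  series=[
    [[1,-25,8,2,0],[1,-62,20,5,0],[1,-100,32,8,0],[1,-138,44,10,0],[1,-176,56,12,0],[1,-214,68,14,0],[1,-252,80,18,-0.01],[1,-285,91,20,-0.01]],
  ],
)

```text
t: 6.75
tool_pos: [0.6477, -0.1031, 0.1302]
ee_rot: [0.708, 0.706, 0.003, 0.001]
ft_force: [0.7, 0.7, -0.5]
opening: 0.998
```

Call:
servo_tool(
  series=[
    [[1,-15,4,10,0],[1,-24,8,30,0],[1,-24,8,45,0],[1,-24,8,50,0],[1,-24,8,50,0]],
  ],
)

```text
t: 7.17
tool_pos: [0.653, -0.1253, 0.0759]
ee_rot: [0.708, 0.706, 0.001, -0.002]
ft_force: [-0.0, 0.8, 0.0]
opening: 0.998
```

```bash
python3 go.py .6583 -.1335 .017 1.5708;python3 pic.py roll1 side 180 130 300 220
```

```text
t 7.17 pos [ 0.653  -0.1253  0.0759] yaw 1.568 F [-0.   0.8  0. ] op 0.998 q [-0.31  0.48  1.54  0.    1.12 -0.31] tilt [-0.001  0.005]
[0.6583, -0.1335, 0.017, 1.5708] -> shift [-8.4  5.4 58.9] spin -0.003
scale 6.444444444444445
```

View pics/roll1.png

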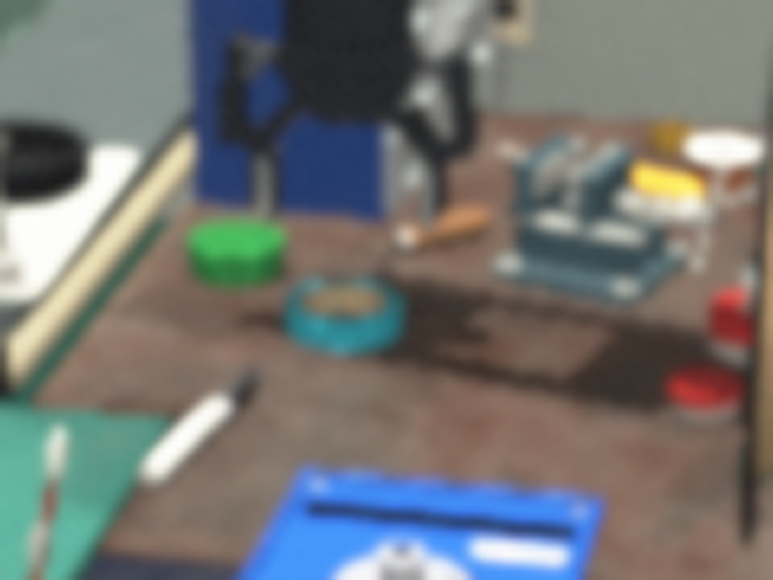

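Call:
servo_tool(
  series=[
    [[1,-8,5,10,0],[1,-8,5,30,0],[1,-8,5,45,0],[1,-8,5,54,0],[1,-8,5,58,0],[1,-8,5,58,0]],
  ],
)

```text
t: 7.72
tool_pos: [0.6586, -0.1324, 0.0189]
ee_rot: [0.708, 0.706, 0.002, -0.002]
ft_force: [0.0, 0.1, 1.4]
opening: 0.997
```

Call:
servo_tool(
  series=[
    [[0.6,0,0,0,0],[0.6,0,0,0,0],[0.6,0,0,0,0],[0.6,0,0,0,0],[0.6,0,0,0,0]],
  ],
  newtons=40,
)

```text
t: 8.13
tool_pos: [0.6596, -0.1326, 0.0202]
ee_rot: [0.708, 0.706, 0.002, -0.001]
ft_force: [0.8, -0.1, 4.4]
opening: 0.775
```

Call:
servo_tool(
  series=[
    [[0.6,0,0,-4,0],[0.6,0,0,-15,0],[0.6,0,0,-40,0],[0.6,0,0,-70,0],[0.6,0,0,-90,0],[0.6,0,0,-100,0],[0.6,0,0,-100,0],[0.6,0,0,-100,0]],
  ],
)

```text
t: 8.8
tool_pos: [0.6593, -0.133, 0.1204]
ee_rot: [0.708, 0.706, 0.002, -0.0]
ft_force: [-0.5, -0.2, -0.3]
opening: 0.767
```

```bash
python3 pic.py roll2 side 180 100 300 220; python3 pic.py plate2 top 175 130 330 245;python3 go.py .562 .185 .117 1.55
```

```text
scale 4.833333333333333
scale 5.032258064516129
t 8.9 pos [ 0.658  -0.1326  0.1181] yaw 1.569 F [-0.4 -0.7 -1.3] op 0.772 q [-0.32  0.44  1.5   0.    1.2  -0.32] tilt [-0.001  0.005]
[0.562, 0.185, 0.117, 1.55] -> shift [317.4 -96.6   2.8] spin 0.019
```

View pics/roll2.png

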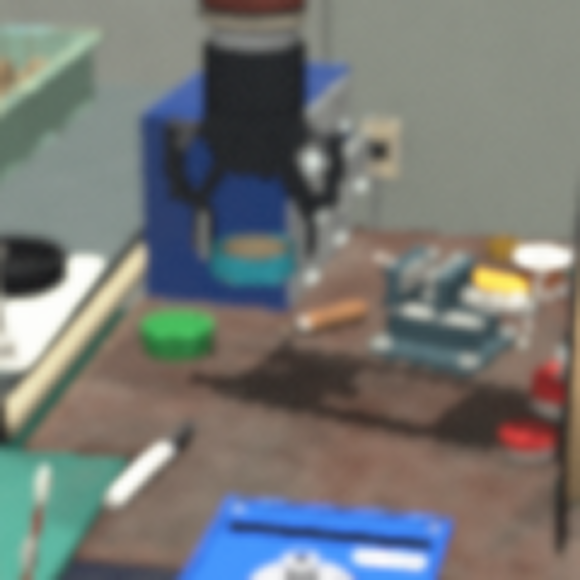

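View pics/plate2.png

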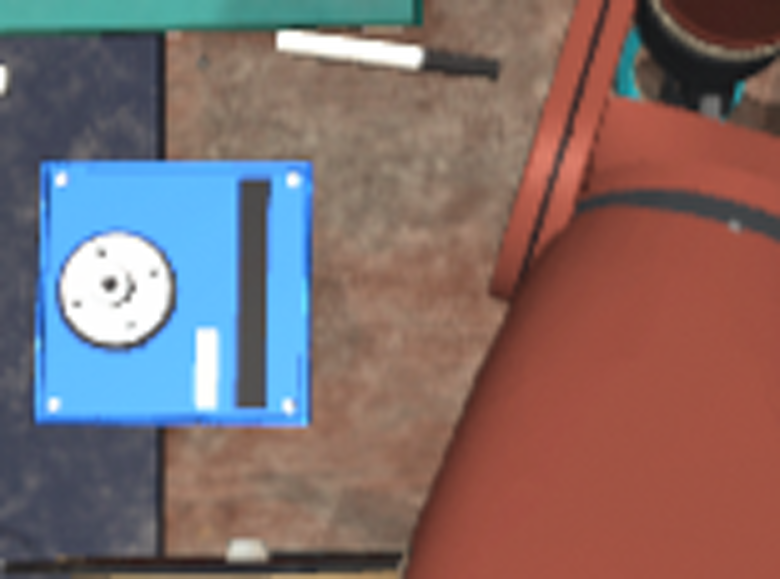

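Call:
servo_tool(
  series=[
    [[0.6,25,-8,0,0],[0.6,60,-18,0,0],[0.6,98,-30,0,0],[0.6,136,-42,0,0],[0.6,174,-54,0,0.01],[0.6,212,-65,0,0.02],[0.6,250,-77,0,0.02],[0.6,280,-87,0,0.02]],
  ],
)

```text
t: 9.57
tool_pos: [0.569, 0.15, 0.1174]
ee_rot: [0.715, 0.7, -0.0, -0.004]
ft_force: [-0.2, 0.1, -0.8]
opening: 0.769
```

Call:
servo_tool(
  series=[
    [[0.6,20,-6,0,0],[0.6,30,-9,0,0],[0.6,30,-9,0,0],[0.6,30,-9,0,0],[0.6,30,-9,0,0]],
  ],
)

```text
t: 9.98
tool_pos: [0.5608, 0.1789, 0.1169]
ee_rot: [0.715, 0.699, -0.001, -0.004]
ft_force: [0.2, -0.9, -0.9]
opening: 0.765
```

```bash
python3 go.py .562 .185 .045 1.55 .562 .185 .0295 1.55
```

```text
t 9.98 pos [0.5608 0.1789 0.1169] yaw 1.549 F [ 0.2 -0.9 -0.9] op 0.765 q [0.17 0.27 1.73 0.01 1.15 0.19] tilt [-0.006  0.004]
[0.562, 0.185, 0.045, 1.55] -> shift [ 5.8  1.5 71.9] spin -0.001
[0.562, 0.185, 0.0295, 1.55] -> shift [ 5.7  1.6 87.4] spin -0.001
```

Call:
servo_tool(
  series=[
    [[0.6,6,1.5,15,0],[0.6,6,1.5,40,0],[0.6,6,1.5,60,0],[0.6,6,1.5,72,0],[0.6,6,1.5,80,0],[0.6,6,1.5,85,0],[0.6,6,1.5,87,0],[0.6,6,1.5,87,0]],
  ],
)

```text
t: 10.65
tool_pos: [0.5625, 0.185, 0.0302]
ee_rot: [0.715, 0.699, -0.0, -0.003]
ft_force: [0.2, 0.2, 0.1]
opening: 0.771
```

```bash
python3 go.py .562 .185 .0295 1.55
```

```text
t 10.65 pos [0.5625 0.185  0.0302] yaw 1.548 F [0.2 0.2 0.1] op 0.771 q [0.18 0.4  1.76 0.01 0.99 0.2 ] tilt [-0.005  0.004]
[0.562, 0.185, 0.0295, 1.55] -> shift [ 0.  -0.4  0.7] spin -0.002
```

Call:
servo_tool(
  series=[
    [[0.6,0,0,1,0],[1.0,0,0,1,0],[1.0,0,0,1,0],[1.0,0,0,1,0],[1.0,0,0,-2,0],[1.0,0,0,-15,0],[1.0,0,0,-40,0],[1.0,0,0,-70,0]],
  ],
)

```text
t: 11.32
tool_pos: [0.5612, 0.1844, 0.1]
ee_rot: [0.715, 0.699, -0.002, -0.004]
ft_force: [0.6, 0.2, -0.2]
opening: 1.001
```

Call:
servo_tool(
  series=[
    [[0.8,0,0,-20,0],[0.6,0,10,-40,0],[0.6,-20,40,-40,0],[0.6,-50,60,-40,0],[0.6,-80,80,-40,0],[0.6,-110,90,-40,0],[0.6,-130,100,-40,0],[0.6,-130,100,-40,0]],
  ],
)

```text
t: 11.98
tool_pos: [0.6606, 0.0474, 0.1402]
ee_rot: [0.716, 0.698, -0.002, -0.003]
ft_force: [0.3, -0.2, 1.0]
opening: 0.597
```

```bash
python3 pic.py roll3 side 190 180 310 240; python3 - <<'E'
from m import *
from cell import manip
pts=[]
c=big(dark(ht),(225,130,290,150),3)
w=big(cv2.inRange(ht,(0,0,140),(180,60,255)),(226,130,262,146))[0]
w=w.reshape(-1,2).astype(float)
yaw=line(t,w.astype(np.int32).reshape(-1,1,2),.0065);print("pen yaw",yaw)
a=onz(t,230,137.6,.01);b=onz(t,274.3,144,.01);print(a,b,(a+b)/2,np.hypot(*(a-b)[:2]),np.arctan2(*(b-a)[1::-1]))
E
python3 go.py .7 .022 .027 1.4
```

```text
scale 6.5
pen yaw -1.7228263894820133
[0.71027483 0.08829046 0.01      ] [ 0.68776189 -0.04381993  0.01      ] [0.69901836 0.02223527 0.01      ] 0.1340148794485238 -1.739585016404478
t 12.03 pos [0.6597 0.0497 0.14  ] yaw 1.545 F [-1.2  0.1 -0.1] op 0.603 q [-0.05  0.4   1.51  0.    1.23 -0.02] tilt [-0.007  0.003]
[0.7, 0.022, 0.027, 1.4] -> shift [-27.   41.9 112.6] spin 0.145
```

View pics/roll3.png

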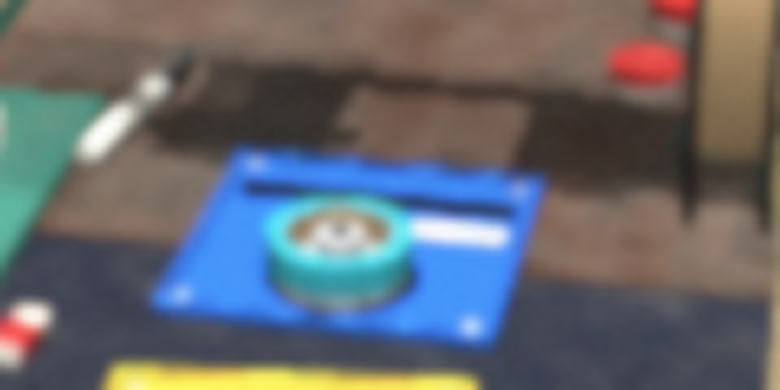

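Call:
servo_tool(
  series=[
    [[0.4,-10,15,10,0.05],[0.4,-27,40,30,0.135],[0.4,-27,40,55,0.135],[0.4,-27,40,78,0.135],[0.4,-27,40,95,0.135],[0.4,-27,40,105,0.135],[0.4,-27,40,105,0.135],[0.4,-27,40,105,0.135]],
  ],
)

```text
t: 12.7
tool_pos: [0.698, 0.0229, 0.035]
ee_rot: [0.761, 0.648, -0.002, -0.004]
ft_force: [0.3, -0.3, 0.2]
opening: 0.397
```

```bash
python3 go.py .699 .022 .024 1.41
```

```text
t 12.7 pos [0.698  0.0229 0.035 ] yaw 1.411 F [ 0.3 -0.3  0.2] op 0.397 q [-0.08  0.61  1.44  0.    1.1   0.08] tilt [-0.008  0.003]
[0.699, 0.022, 0.024, 1.41] -> shift [-0.8  1.2 11. ] spin 0.001
```

Call:
servo_tool(
  series=[
    [[0.4,-1,1,6,0],[0.4,-1,1,11,0],[0.0,-1,1,11,0],[0.0,-1,1,11,0],[0.0,-1,1,11,0],[0.0,-1,1,11,0],[0.0,-1,1,11,0],[0.0,-1,1,11,0]],
  ],
  newtons=40,
)

```text
t: 13.37
tool_pos: [0.699, 0.0217, 0.0244]
ee_rot: [0.761, 0.648, -0.002, -0.004]
ft_force: [0.1, -0.6, 2.0]
opening: 0.133
```

```bash
python3 go.py .56 .105 .15 0
```

```text
t 13.37 pos [0.699  0.0217 0.0244] yaw 1.411 F [ 0.1 -0.6  2. ] op 0.133 q [-0.08  0.62  1.44  0.    1.08  0.08] tilt [-0.007  0.003]
[0.56, 0.105, 0.15, 0.0] -> shift [  60.3 -151.5 -124.3] spin 1.411
```

Call:
servo_tool(
  series=[
    [[0.0,0,0,-10,0],[0.0,0,0,-40,0],[0.0,0,0,-75,0.1],[0.0,8,-20,-95,0.2],[0.0,20,-50,-100,0.3],[0.0,30,-80,-100,0.4],[0.0,40,-105,-100,0.5],[0.0,50,-125,-100,0.6]],
  ],
)

```text
t: 14.03
tool_pos: [0.5826, 0.0914, 0.1264]
ee_rot: [0.92, 0.392, -0.003, -0.003]
ft_force: [1.5, -0.1, 0.1]
opening: 0.134
```

Call:
servo_tool(
  series=[
    [[0.0,0,0,0,0.1],[0.0,0,0,0,0.2],[0.0,0,0,0,0.3],[0.0,0,0,0,0.4],[0.0,0,0,0,0.5],[0.0,0,0,0,0.6],[0.0,0,0,0,0.7],[0.0,0,0,0,0.8]],
  ],
)

```text
t: 14.7
tool_pos: [0.5827, 0.0914, 0.1272]
ee_rot: [1.0, 0.0, -0.003, -0.002]
ft_force: [-0.5, 0.0, 0.6]
opening: 0.132
```

```bash
python3 pic.py pen1 side 170 120 310 220; python3 pic.py pen1t top 170 120 310 220; python3 go.py .56 .105 .06 -.02
```

```text
scale 5.571428571428571
scale 5.571428571428571
t 14.8 pos [0.5827 0.0914 0.1271] yaw 0.005 F [-0.4 -0.3 -0.5] op 0.132 q [0.02 0.26 1.72 0.   1.17 1.58] tilt [-0.006  0.004]
[0.56, 0.105, 0.06, -0.02] -> shift [-22.2 -13.5  67.3] spin 0.025
```

View pics/pen1.png

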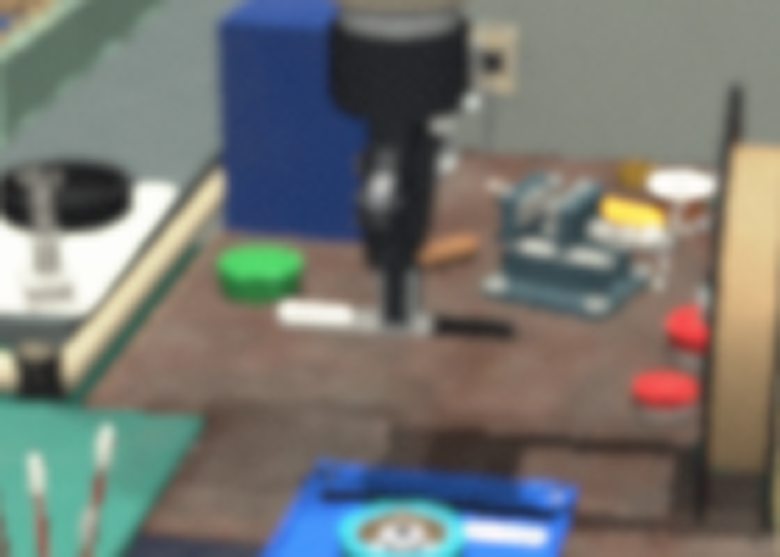

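View pics/pen1t.png

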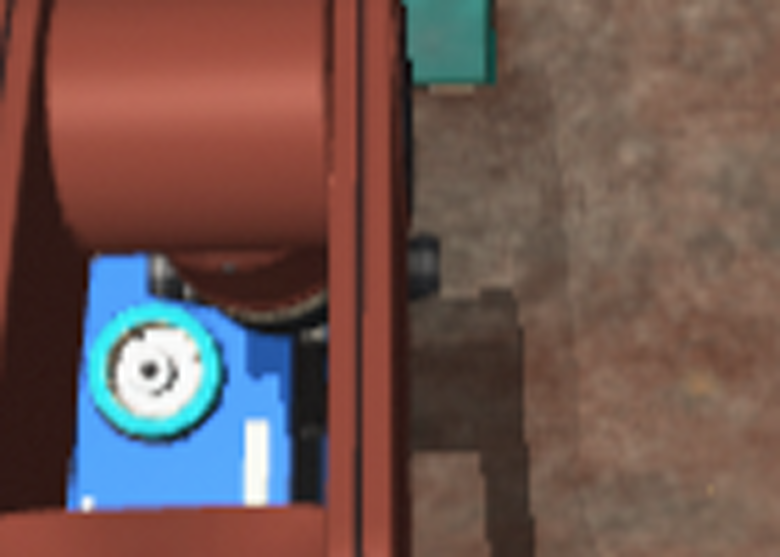

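Call:
servo_tool(
  series=[
    [[0.0,-12,-7,10,0.02],[0.0,-22,-13.5,25,0.025],[0.0,-22,-13.5,45,0.025],[0.0,-22,-13.5,65,0.025],[0.0,-22,-13.5,80,0.025],[0.0,-22,-13.5,88,0.025],[0.0,-22,-13.5,88,0.025],[0.0,-22,-13.5,88,0.025]],
  ],
)

```text
t: 15.47
tool_pos: [0.5602, 0.1051, 0.0396]
ee_rot: [1.0, -0.009, -0.003, -0.002]
ft_force: [0.7, -0.4, -0.3]
opening: 0.133
```

```bash
python3 go.py .56 .105 .0287 -.02
```

```text
t 15.47 pos [0.5602 0.1051 0.0396] yaw -0.019 F [ 0.7 -0.4 -0.3] op 0.133 q [0.04 0.34 1.81 0.   1.   1.63] tilt [-0.007  0.004]
[0.56, 0.105, 0.0287, -0.02] -> shift [-0.1  0.1 10.9] spin 0.001
```

Call:
servo_tool(
  series=[
    [[0.0,0,0,5,0],[0.0,0,0,9,0],[0.0,0,0,11,0],[0.0,0,0,11,0],[0.35,0,0,11,0],[0.35,0,0,11,0],[0.35,0,0,11,0],[0.35,0,0,11,0]],
  ],
)

```text
t: 16.13
tool_pos: [0.5602, 0.1051, 0.0287]
ee_rot: [1.0, -0.009, -0.003, -0.002]
ft_force: [-0.4, 0.5, 0.7]
opening: 0.351
```

Call:
servo_tool(
  series=[
    [[0.35,0,0,-3,0],[0.35,0,0,-15,0],[0.35,0,0,-40,0],[0.35,0,0,-75,0],[0.35,0,0,-105,0],[0.35,0,0,-120,0],[0.35,0,0,-120,0],[0.35,0,0,-120,0]],
  ],
)

```text
t: 16.8
tool_pos: [0.562, 0.1047, 0.1509]
ee_rot: [1.0, -0.009, -0.001, -0.002]
ft_force: [-0.8, 0.7, -0.3]
opening: 0.348
```

```bash
python3 go.py .419 -.155 .13 .785 .419 -.155 .13 2.2
```

```text
t 16.8 pos [0.562  0.1047 0.1509] yaw -0.019 F [-0.8  0.7 -0.3] op 0.348 q [0.04 0.19 1.76 0.   1.2  1.63] tilt [-0.003  0.004]
[0.419, -0.155, 0.13, 0.785] -> shift [-138.1  262.5   20.3] spin -0.804
[0.419, -0.155, 0.13, 2.2] -> shift [-138.1  262.5   20.3] spin -2.219
```

Call:
servo_tool(
  series=[
    [[0.5,0,25,0,-0.1],[0.7,0,62,0,-0.22],[0.9,0,100,0,-0.34],[1,0,138,0,-0.46],[1,0,175,0,-0.58],[1,0,212,0,-0.7],[1,0,240,0,-0.82],[1,0,255,0,-0.94]],
  ],
)

```text
t: 17.47
tool_pos: [0.5557, -0.1535, 0.1483]
ee_rot: [0.895, 0.446, -0.002, -0.003]
ft_force: [-0.4, -0.0, 0.9]
opening: 0.998
```

Call:
servo_tool(
  series=[
    [[1,0,0,0,-0.12],[1,0,0,0,-0.24],[1,0,0,0,-0.36],[1,0,0,0,-0.48],[1,0,0,0,-0.6],[1,0,0,0,-0.72],[1,0,0,0,-0.84],[1,0,0,0,-0.96]],
  ],
)

```text
t: 18.13
tool_pos: [0.5545, -0.1529, 0.1463]
ee_rot: [0.586, 0.811, -0.0, -0.005]
ft_force: [-0.0, 0.4, -0.7]
opening: 0.997
```

```bash
python3 go.py .419 -.155 .13 2.32
```

```text
t 18.13 pos [ 0.5545 -0.1529  0.1463] yaw 1.89 F [-0.   0.4 -0.7] op 0.997 q [-0.41  0.21  1.75  0.    1.2  -0.73] tilt [-0.009  0.005]
[0.419, -0.155, 0.13, 2.32] -> shift [  40.5 -129.1   17.5] spin -0.43
```

Call:
servo_tool(
  series=[
    [[1,10,-30,2,-0.1],[1,20,-62,5,-0.2],[1,30,-95,8,-0.3],[1,40,-129,12,-0.43],[1,40,-129,30,-0.43],[1,40,-129,50,-0.43],[1,40,-129,60,-0.43],[1,40,-129,60,-0.43]],
  ],
)

```text
t: 18.8
tool_pos: [0.4163, -0.1537, 0.0843]
ee_rot: [0.399, 0.917, 0.001, -0.008]
ft_force: [-0.5, 0.9, 0.4]
opening: 1.002
```

```bash
python3 go.py .419 -.155 .02 2.32;python3 pic.py tin1 top 250 170 410 290
```

```text
t 18.8 pos [ 0.4163 -0.1537  0.0843] yaw 2.32 F [-0.5  0.9  0.4] op 1.002 q [-0.53 -0.01  2.11  0.    1.05 -1.28] tilt [-0.015  0.009]
[0.419, -0.155, 0.02, 2.32] -> shift [-3.8  1.4 64.2] spin 0.0
scale 4.833333333333333
```

View pics/tin1.png

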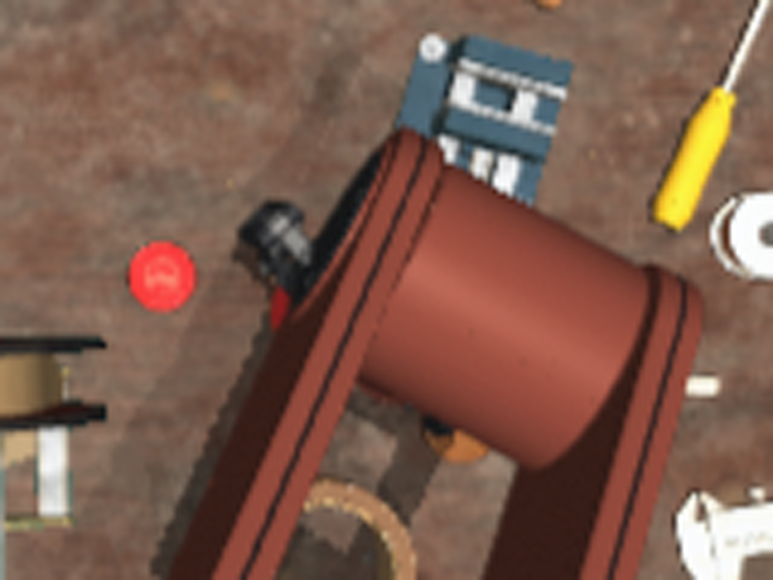

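Call:
servo_tool(
  series=[
    [[1,-4,1.5,10,0],[1,-4,1.5,30,0],[1,-4,1.5,48,0],[1,-4,1.5,58,0],[1,-4,1.5,64,0],[1,-4,1.5,64,0],[1,-4,1.5,64,0]],
  ],
)

```text
t: 19.43
tool_pos: [0.4209, -0.1559, 0.0221]
ee_rot: [0.399, 0.917, 0.001, -0.007]
ft_force: [-0.0, -0.5, 1.0]
opening: 1.001
```

Call:
servo_tool(
  series=[
    [[0.5,0,0,0,0],[0.5,0,0,0,0],[0.5,0,0,0,0],[0.5,0,0,0,0],[0.5,0,0,0,0],[0.5,0,0,0,0]],
  ],
)

```text
t: 19.93
tool_pos: [0.4217, -0.1565, 0.0236]
ee_rot: [0.399, 0.917, 0.001, -0.006]
ft_force: [-3.7, 0.2, 7.7]
opening: 0.663
```

```bash
python3 go.py .53 -.12 .15 2.32
```

```text
t 19.93 pos [ 0.4217 -0.1565  0.0236] yaw 2.321 F [-3.7  0.2  7.7] op 0.663 q [-0.53  0.12  2.12 -0.    0.91 -1.28] tilt [-0.011  0.006]
[0.53, -0.12, 0.15, 2.32] -> shift [ -45.6  103.6 -127.3] spin 0.001
```

Call:
servo_tool(
  series=[
    [[0.5,0,0,-5,0],[0.5,0,0,-20,0],[0.5,0,0,-50,0],[0.5,0,0,-85,0],[0.5,-10,20,-115,0],[0.5,-25,55,-127,0],[0.5,-40,90,-127,0],[0.5,-45,103,-127,0]],
  ],
)

```text
t: 20.6
tool_pos: [0.5341, -0.1193, 0.1529]
ee_rot: [0.399, 0.917, 0.001, -0.003]
ft_force: [-0.2, 0.7, -1.0]
opening: 0.663
```

```bash
python3 pic.py tin2 side 180 100 340 220; python3 go.py .56 .15 .15 1.69
```

```text
scale 4.833333333333333
t 20.65 pos [ 0.5339 -0.1187  0.1518] yaw 2.322 F [-2.4  1.1 -0.2] op 0.669 q [-0.36  0.13  1.82  0.    1.2  -1.12] tilt [-0.005  0.006]
[0.56, 0.15, 0.15, 1.69] -> shift [178.4 202.5   3.2] spin 0.632
```

View pics/tin2.png

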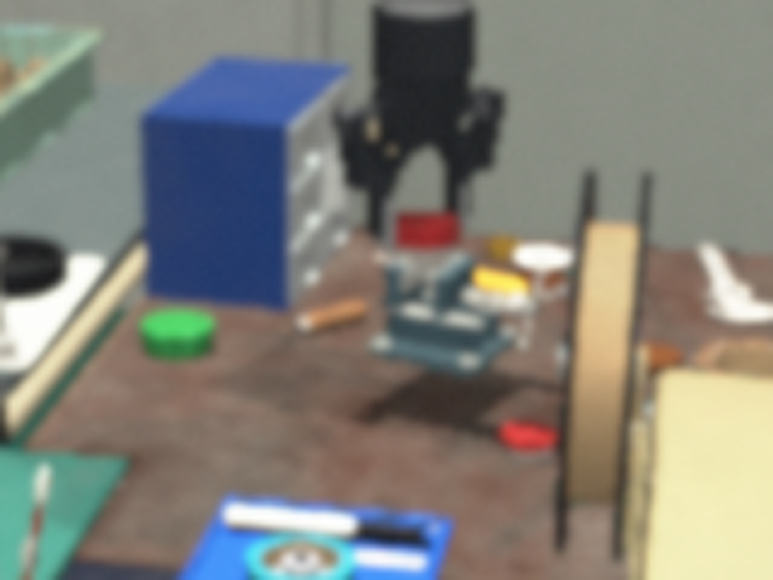

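Call:
servo_tool(
  series=[
    [[0.5,17,18,0,0.05],[0.5,42,47,0,0.12],[0.5,67,75,0,0.2],[0.5,92,104,0,0.3],[0.5,117,132,0,0.4],[0.5,142,161,0,0.5],[0.5,165,188,0,0.6],[0.5,178,202,0,0.63]],
  ],
)

```text
t: 21.32
tool_pos: [0.5593, 0.1526, 0.1537]
ee_rot: [0.664, 0.748, 0.001, -0.004]
ft_force: [-0.0, -0.5, -0.7]
opening: 0.666
```

```bash
python3 go.py .552 .394 .12 1.69
```

```text
t 21.32 pos [0.5593 0.1526 0.1537] yaw 1.689 F [-0.  -0.5 -0.7] op 0.666 q [0.13 0.2  1.73 0.01 1.21 0.01] tilt [-0.005  0.007]
[0.552, 0.394, 0.12, 1.69] -> shift [240.3  21.4  35.4] spin -0.001
```

Call:
servo_tool(
  series=[
    [[0.5,25,2,5,0],[0.5,60,5,10,0],[0.5,98,9,15,0],[0.5,136,12,20,0],[0.5,174,15,25,0],[0.5,210,18,30,0],[0.5,232,21,35,0],[0.5,240,21,35,0]],
  ],
)

```text
t: 21.98
tool_pos: [0.55, 0.3964, 0.1193]
ee_rot: [0.663, 0.749, 0.0, -0.005]
ft_force: [-1.0, -0.4, -0.7]
opening: 0.66
```

Call:
servo_tool(
  series=[
    [[0.5,0,0,15,0],[0.5,0,0,40,0],[0.5,0,0,58,0],[0.5,0,0,70,0],[0.5,0,0,70,0],[0.5,0,0,70,0]],
  ],
)

```text
t: 22.48
tool_pos: [0.5492, 0.3954, 0.0484]
ee_rot: [0.663, 0.748, -0.001, -0.005]
ft_force: [-0.1, -0.0, -1.0]
opening: 0.66
```

```bash
python3 go.py .552 .3945 .0275 1.69
```

```text
t 22.48 pos [0.5492 0.3954 0.0484] yaw 1.691 F [-0.1 -0.  -1. ] op 0.66 q [0.5  0.54 1.51 0.01 1.09 0.38] tilt [-0.009  0.006]
[0.552, 0.3945, 0.0275, 1.69] -> shift [-1.4  2.9 20.9] spin 0.001
```

Call:
servo_tool(
  series=[
    [[0.5,-3,3,5,0],[0.5,-3,3,11,0],[0.5,-3,3,16,0],[0.5,-3,3,19,0],[0.5,-3,3,21,0],[0.5,-3,3,21,0],[0.5,-3,3,21,0]],
  ],
)

```text
t: 23.07
tool_pos: [0.5525, 0.393, 0.0279]
ee_rot: [0.663, 0.748, -0.001, -0.005]
ft_force: [-1.6, -1.7, 3.2]
opening: 0.66
```

```bash
python3 go.py .552 .3925 .0275 1.69
```

```text
t 23.07 pos [0.5525 0.393  0.0279] yaw 1.691 F [-1.6 -1.7  3.2] op 0.66 q [0.5  0.57 1.51 0.01 1.06 0.37] tilt [-0.008  0.006]
[0.552, 0.3925, 0.0275, 1.69] -> shift [-0.4 -0.6  0.4] spin 0.001
```

Light contact (about 4 N more); release and go up.

Call:
servo_tool(
  series=[
    [[0.9,0,0,0,0],[0.9,0,0,0,0],[0.9,0,0,0,0],[0.9,0,0,-3,0],[0.9,0,0,-12,0],[0.9,0,0,-35,0],[0.9,0,0,-70,0],[0.9,0,0,-105,0]],
  ],
)

```text
t: 23.73
tool_pos: [0.5525, 0.3919, 0.1333]
ee_rot: [0.663, 0.748, -0.002, -0.005]
ft_force: [0.9, 0.2, -0.0]
opening: 0.9
```

```bash
python3 pic.py tin3 side 180 190 320 290;  python3 go.py .56 .0 .16 1.49
```

```text
scale 5.571428571428571
t 23.78 pos [0.557  0.3945 0.1437] yaw 1.692 F [3.4 2.  5.9] op 0.902 q [0.5  0.44 1.46 0.01 1.24 0.37] tilt [0.002 0.011]
[0.56, 0.0, 0.16, 1.49] -> shift [-391.8  -44.5  -20.6] spin 0.202
```

View pics/tin3.png

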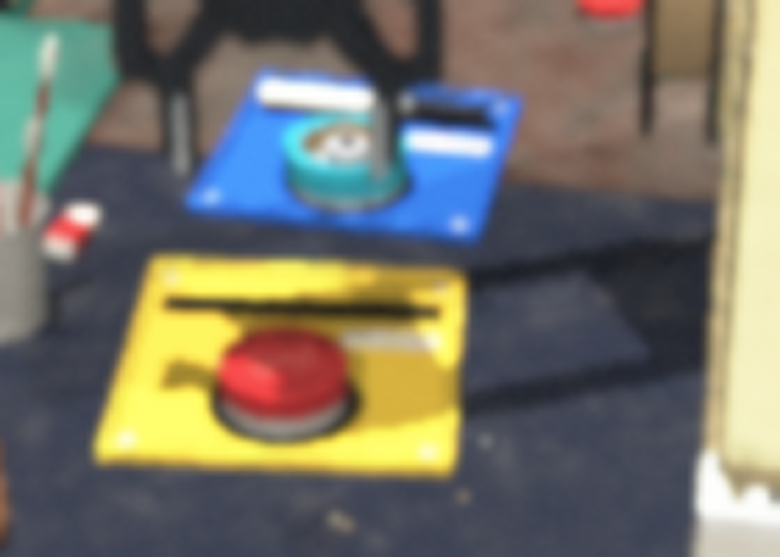

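Call:
servo_tool(
  series=[
    [[0.9,-20,-3,-2,0],[0.8,-58,-7,-5,0],[0.7,-97,-11,-8,0.02],[0.6,-136,-15,-11,0.05],[0.5,-175,-20,-14,0.08],[0.4,-214,-24,-16,0.12],[0.4,-253,-29,-18,0.16],[0.4,-292,-33,-20,0.2]],
  ],
)

```text
t: 24.45
tool_pos: [0.5594, 0.0987, 0.1616]
ee_rot: [0.735, 0.678, 0.005, -0.003]
ft_force: [1.2, 0.5, -0.7]
opening: 0.399
```

```bash
python3 go.py .54 -.17 .16 1.49 .377 -.339 .15 1.484
```

```text
t 24.45 pos [0.5594 0.0987 0.1616] yaw 1.49 F [ 1.2  0.5 -0.7] op 0.399 q [0.03 0.16 1.77 0.01 1.21 0.11] tilt [0.003 0.011]
[0.54, -0.17, 0.16, 1.49] -> shift [-269.4    2.4   -1.4] spin -0.0
[0.377, -0.339, 0.15, 1.484] -> shift [-451.1 -146.4    6.1] spin 0.006
```

Call:
servo_tool(
  series=[
    [[0.4,-30,0,0,0],[0.4,-70,0,0,0],[0.4,-110,0,0,0],[0.4,-150,0,0,0],[0.4,-188,0,0,0],[0.4,-226,0,0,0],[0.4,-256,-10,0,0],[0.4,-286,-30,0,0]],
  ],
)

```text
t: 25.12
tool_pos: [0.5073, -0.1864, 0.1596]
ee_rot: [0.735, 0.678, 0.006, -0.001]
ft_force: [0.2, -1.3, 0.6]
opening: 0.4
```

Call:
servo_tool(
  series=[
    [[0.4,-30,-20,0,0],[0.4,-58,-45,0,0],[0.4,-86,-70,0,0],[0.4,-114,-95,0,0],[0.4,-142,-110,0,0],[0.4,-160,-115,10,0],[0.4,-162,-116,20,0],[0.4,-162,-116,20,0]],
  ],
)

```text
t: 25.78
tool_pos: [0.3774, -0.3382, 0.1359]
ee_rot: [0.736, 0.677, 0.006, -0.002]
ft_force: [0.1, 0.1, -0.6]
opening: 0.4
```

```bash
python3 go.py .377 -.339 .0235 1.484
```

```text
t 25.78 pos [ 0.3774 -0.3382  0.1359] yaw 1.487 F [ 0.1  0.1 -0.6] op 0.4 q [-0.89  0.06  1.93  0.01  1.16 -0.81] tilt [0.005 0.011]
[0.377, -0.339, 0.0235, 1.484] -> shift [ -2.2  -0.8 112.4] spin 0.003
```

Call:
servo_tool(
  series=[
    [[0.4,-2,-1,15,0],[0.4,-2,-1,45,0],[0.4,-2,-1,75,0],[0.4,-2,-1,95,0],[0.4,-2,-1,106,0],[0.4,-2,-1,112,0],[0.4,-2,-1,113,0],[0.4,-2,-1,113,0]],
  ],
)

```text
t: 26.45
tool_pos: [0.3775, -0.3389, 0.0237]
ee_rot: [0.736, 0.677, 0.006, -0.002]
ft_force: [0.4, -0.1, 0.1]
opening: 0.402
```

```bash
python3 go.py .377 -.339 .022 1.484
```

```text
t 26.45 pos [ 0.3775 -0.3389  0.0237] yaw 1.488 F [ 0.4 -0.1  0.1] op 0.402 q [-0.89  0.24  1.98  0.01  0.93 -0.82] tilt [0.006 0.011]
[0.377, -0.339, 0.022, 1.484] -> shift [-0.2 -0.5  1.6] spin 0.004
```

Call:
servo_tool(
  series=[
    [[0.4,0,0,1.5,0],[0.0,0,0,1.5,0],[0.0,0,0,1.5,0],[0.0,0,0,1.5,0],[0.0,0,0,1.5,0],[0.0,0,0,1.5,0],[0.0,0,0,1.5,0]],
  ],
)

```text
t: 27.03
tool_pos: [0.3782, -0.3397, 0.0234]
ee_rot: [0.736, 0.677, 0.006, -0.001]
ft_force: [-0.0, 1.4, 6.9]
opening: 0.112
```

Call:
servo_tool(
  series=[
    [[0.0,0,0,-5,0],[0.0,0,0,-20,0],[0.0,0,0,-50,0],[0.0,0,0,-85,0],[0.0,0,0,-115,0],[0.0,0,0,-130,0],[0.0,0,0,-135,0],[0.0,0,0,-135,0]],
  ],
)

```text
t: 27.7
tool_pos: [0.3778, -0.3418, 0.1602]
ee_rot: [0.736, 0.677, 0.006, 0.001]
ft_force: [-0.2, -0.5, -0.7]
opening: 0.112
```

```bash
python3 pic.py bar1 side 220 100 380 220; python3 go.py .54 -.12 .16 1.484
```

```text
scale 4.833333333333333
t 27.75 pos [ 0.3772 -0.3409  0.1584] yaw 1.487 F [-0.1  0.1 -0.8] op 0.115 q [-0.9   0.03  1.92  0.01  1.2  -0.82] tilt [0.008 0.009]
[0.54, -0.12, 0.16, 1.484] -> shift [233.7 143.8   1.6] spin 0.003
```

View pics/bar1.png

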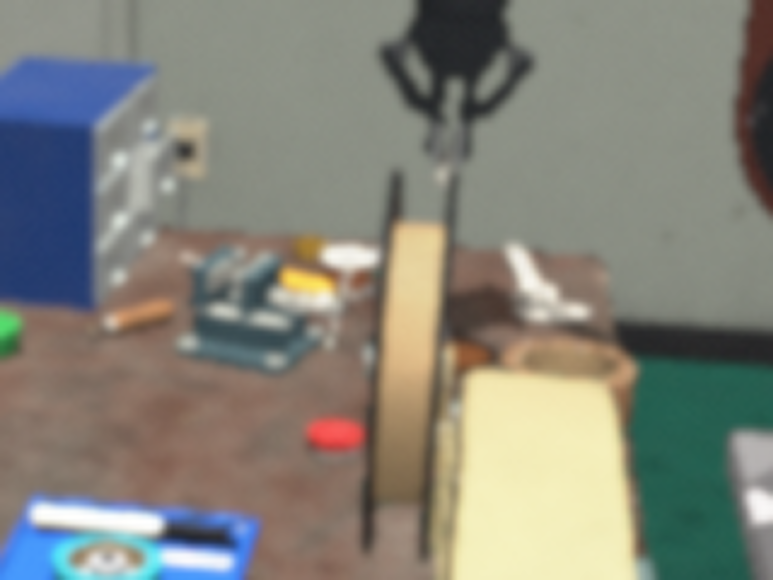

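Call:
servo_tool(
  series=[
    [[0.0,20,15,0,0],[0.0,50,40,0,0.1],[0.0,80,65,0,0.2],[0.0,112,88,0,0.3],[0.0,145,110,0,0.4],[0.0,178,130,0,0.5],[0.0,210,142,0,0.6],[0.0,240,150,0,0.7]],
  ],
)

```text
t: 28.42
tool_pos: [0.5464, -0.1118, 0.159]
ee_rot: [0.924, 0.382, 0.004, -0.004]
ft_force: [0.4, -0.1, 0.1]
opening: 0.115
```

```bash
python3 go.py .555 .1 .15 .115 .561 .315 .15 .115
```

```text
t 28.42 pos [ 0.5464 -0.1118  0.159 ] yaw 0.783 F [ 0.4 -0.1  0.1] op 0.115 q [-0.35  0.14  1.79  0.01  1.21  0.43] tilt [0.004 0.01 ]
[0.555, 0.1, 0.15, 0.115] -> shift [ 155.4 -144.    11.2] spin 0.668
[0.561, 0.315, 0.15, 0.115] -> shift [ 311.3 -292.2   13.5] spin 0.668
```

Call:
servo_tool(
  series=[
    [[0.0,20,-18,1,0.05],[0.0,47,-44,2,0.12],[0.0,75,-70,3,0.2],[0.0,103,-96,5,0.3],[0.0,131,-123,6,0.4],[0.0,160,-150,7,0.5],[0.0,188,-177,8,0.6],[0.0,216,-203,10,0.66]],
  ],
)

```text
t: 29.08
tool_pos: [0.5545, 0.1862, 0.1495]
ee_rot: [0.998, 0.059, 0.0, -0.005]
ft_force: [1.0, 0.1, -0.4]
opening: 0.113
```

```bash
python3 go.py .561 .315 .12 .115
```

```text
t 29.08 pos [0.5545 0.1862 0.1495] yaw 0.118 F [ 1.   0.1 -0.4] op 0.113 q [0.18 0.22 1.73 0.01 1.2  1.63] tilt [-0.    0.01]
[0.561, 0.315, 0.12, 0.115] -> shift [  21.5 -126.8   30.7] spin 0.003
```

Call:
servo_tool(
  series=[
    [[0.0,5,-28,5,0],[0.0,11,-65,12,0],[0.0,17,-100,20,0],[0.0,21,-120,30,0],[0.0,21.5,-127,50,0],[0.0,21.5,-127,75,0],[0.0,21.5,-127,95,0],[0.0,21.5,-127,105,0]],
  ],
)

```text
t: 29.75
tool_pos: [0.5569, 0.3147, 0.0395]
ee_rot: [0.998, 0.059, -0.004, -0.003]
ft_force: [0.5, -0.6, -1.3]
opening: 0.116
```

```bash
python3 go.py .561 .315 .027 .115; python3 pic.py bar2 side 180 190 320 290
```

```text
t 29.75 pos [0.5569 0.3147 0.0395] yaw 0.119 F [ 0.5 -0.6 -1.3] op 0.116 q [0.39 0.48 1.62 0.01 1.05 1.83] tilt [-0.009  0.006]
[0.561, 0.315, 0.027, 0.115] -> shift [ 4.2  0.3 12.4] spin 0.004
scale 5.571428571428571
```

View pics/bar2.png

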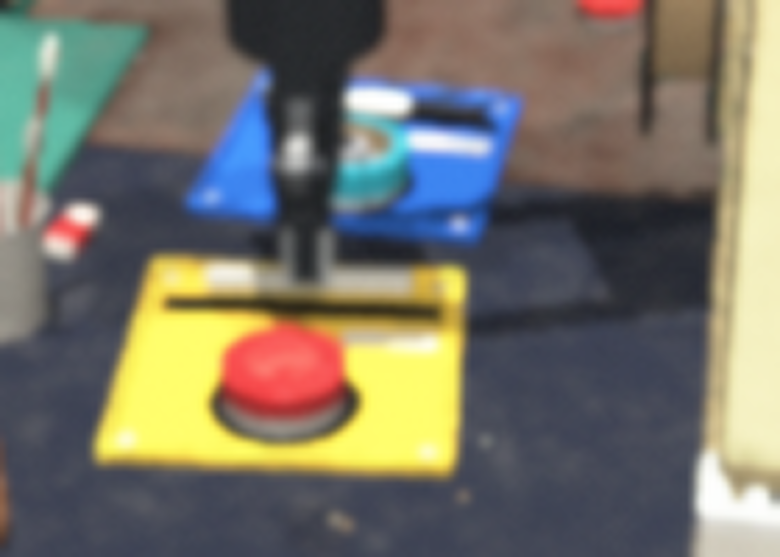

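Call:
servo_tool(
  series=[
    [[0.0,3,0,4,0],[0.0,3,0,8,0],[0.0,3,0,11,0],[0.0,3,0,12.5,0],[0.0,3,0,12.5,0],[0.0,3,0,12.5,0]],
  ],
)

```text
t: 30.3
tool_pos: [0.5604, 0.3149, 0.0276]
ee_rot: [0.998, 0.059, -0.004, -0.003]
ft_force: [-0.4, 0.5, 1.3]
opening: 0.112
```

```bash
python3 go.py .561 .315 .027 .115
```

```text
t 30.3 pos [0.5604 0.3149 0.0276] yaw 0.118 F [-0.4  0.5  1.3] op 0.112 q [0.38 0.5  1.61 0.01 1.03 1.83] tilt [-0.008  0.007]
[0.561, 0.315, 0.027, 0.115] -> shift [ 0.6 -0.   0.6] spin 0.003
```

Call:
servo_tool(
  series=[
    [[0.0,0,0,0.5,0],[0.3,0,0,0.5,0],[0.3,0,0,0.5,0],[0.3,0,0,0.5,0],[0.3,0,0,-4,0],[0.3,0,0,-20,0],[0.3,0,0,-55,0],[0.3,0,0,-90,0]],
  ],
)

```text
t: 30.97
tool_pos: [0.5595, 0.3136, 0.1167]
ee_rot: [0.998, 0.059, -0.006, -0.003]
ft_force: [1.3, 1.0, 0.6]
opening: 0.303
```

Call:
servo_tool(
  series=[
    [[0.3,0,10,-40,0],[0.3,0,40,-70,0],[0.3,0,78,-80,0],[0.3,0,116,-80,0],[0.3,0,154,-80,0],[0.3,0,192,-80,0],[0.3,0,230,-80,0],[0.3,0,268,-80,0]],
  ],
)

```text
t: 31.63
tool_pos: [0.5919, 0.0454, 0.1956]
ee_rot: [0.998, 0.059, -0.005, -0.003]
ft_force: [1.0, 0.9, -0.9]
opening: 0.302
```

Call:
servo_tool(
  series=[
    [[0.3,0,38,0,0],[0.3,0,76,0,0],[0.3,0,114,0,0],[0.3,0,152,0,0],[0.3,0,180,0,0],[0.3,0,200,0,0],[0.3,0,200,0,0],[0.3,0,200,0,0]],
  ],
)

```text
t: 32.3
tool_pos: [0.6152, -0.1542, 0.1944]
ee_rot: [0.998, 0.058, -0.005, -0.003]
ft_force: [0.6, -0.3, 0.2]
opening: 0.305
```

```bash
python3 pic.py f_t top 90 120 250 235; python3 pic.py f_s side 150 180 310 290; python3 go.py .5 -.3 .2 .1; python3 - <<'E'
from h import *
from cell import manip
import pickle
pickle.dump((manip.capture("top"),manip.capture("side")),open("c1.pkl","wb"))
E
```

```text
scale 4.875
scale 4.875
t 32.4 pos [ 0.6152 -0.1524  0.1943] yaw 0.118 F [-0.1 -0.   0.2] op 0.299 q [-0.37  0.29  1.55  0.    1.31  1.08] tilt [-0.011  0.005]
[0.5, -0.3, 0.2, 0.1] -> shift [-131.9  133.    -5.2] spin 0.018
```

View pics/f_t.png

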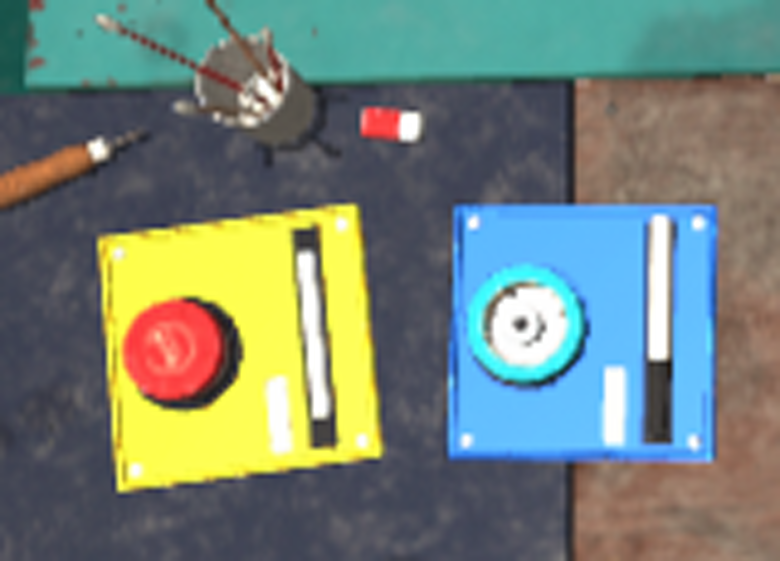

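View pics/f_s.png

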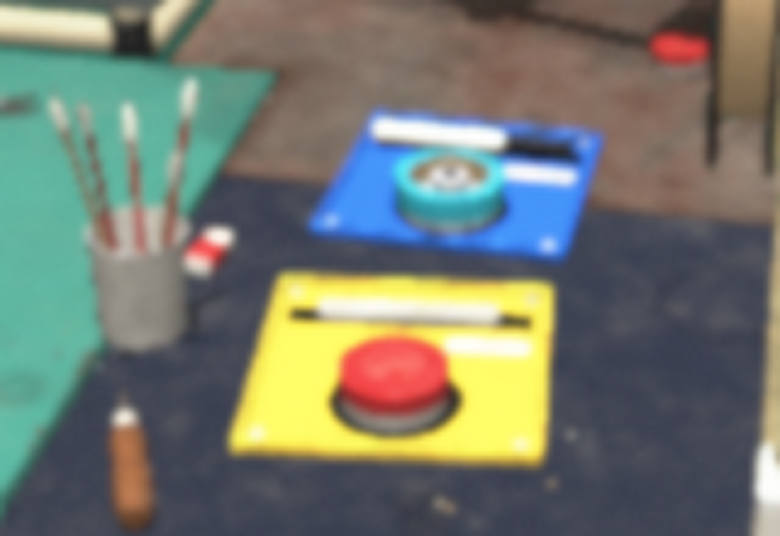

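```bash
python3 - <<'E'
from m import *
t0=t;t,s=pickle.load(open("c1.pkl","rb"));ht,hs=hv(t),hv(s)
W=lambda h:cv2.inRange(h,(0,0,150),(180,60,255))
Rd=lambda h:cv2.inRange(h,(0,130,80),(7,255,255))|cv2.inRange(h,(172,130,80),(180,255,255))
Cy=lambda h:cv2.inRange(h,(84,90,90),(98,255,255))
def fr(p,rd,yaw,long):
    c=(rd[0],rd[1]);d=np.array(p[:2])-rd; u=np.array([np.cos(yaw),np.sin(yaw)]);v=np.array([-u[1],u[0]])
    return (d@u*1000).round(1),(d@v*1000).round(1)
rb=np.array([.5619,.1850]);lb=np.array([.5600,.1048]);ry=np.array([.5517,.3946]);ly=np.array([.5611,.3152])
for nm,f,roi,sroi,z,ref,yw in [("roll",Cy,(180,165,215,205),(228,208,256,228),.027,rb,-.022),("tin",Rd,(112,178,140,206),(216,246,246,268),.027,ry,.116),("bar",W,(150,165,160,212),(210,238,256,248),.012,ly,.116)]:
    c=big(f(ht),roi)[0];p=cen(c);(cx,cy),r=cv2.minEnclosingCircle(c)
    P=onz(t,*p,z);c2=big(f(hs),sroi)[0];q=cen(c2)
    print(nm,p.round(1),(round(cx,1),round(cy,1),round(r,1)),P.round(4),"err mm",fr(P,ref,yw,0),fr(onz(t,cx,cy,z),ref,yw,0),"tri",*[x.round(4) for x in tri(t,p,s,q)],"yaw",line(t,c,z).round(3))
# predicted outlines: lid top circle & bottom in top cam
th=np.linspace(0,2*np.pi,60)
for z in(.027,.012):
    q=np.array([proj(t,(ry[0]+.0295*np.cos(a),ry[1]+.0295*np.sin(a),z)) for a in th]);print(z,q.min(0).round(1),q.max(0).round(1))
c=big(Rd(ht),(112,178,140,206))[0];print(cv2.boundingRect(c))
# pen ends : blob not-blue inside the long strip
print("pen W",[cen(big(W(ht),(220,160,232,200))[0]).round(1), cv2.boundingRect(big(W(ht),(220,160,232,200))[0])])
E
```

```text
roll [197.3 186.1] (197.2, 186.1, 12.1) [0.5632 0.1827 0.027 ] err mm (np.float64(1.4), np.float64(-2.2)) (np.float64(1.3), np.float64(-2.1)) tri [0.5645 0.1855 0.0113] 0.0018 yaw -0.722
tin [125.5 191.4] (125.5, 191.5, 10.7) [0.5516 0.3919 0.027 ] err mm (np.float64(-0.4), np.float64(-2.6)) (np.float64(-0.8), np.float64(-2.7)) tri [0.5531 0.3957 0.0177] 0.0006 yaw -0.721
bar [153.8 188.2] (154.5, 188.0, 17.1) [0.5614 0.3139 0.012 ] err mm (np.float64(0.1), np.float64(-1.3)) (np.float64(0.4), np.float64(-3.3)) tri [0.5632 0.3154 0.0078] 0.0025 yaw -3.023
0.027 [114.5 181.3] [134.6 201.5]
0.012 [116.6 182.1] [136.5 201.9]
(116, 181, 20, 21)
pen W [array([224.5, 178.4]), (223, 164, 5, 30)]
```

```bash
python3 - <<'E'
from cell import manip
print(manip.hand_in()); print(manip.observe()["t"])
E
```

```text
the job is handed in; nothing more can be done
None
the job is handed in; nothing more can be done
```

Both kits are made up and the job is handed in, at about 32 s of the 141 s allowed. No verdict was reported.

- **Blue tray:** the hub plate went onto the round mark disc-down. The turquoise roll went flat over its hub, and the pen along the long mark.
- **Yellow tray:** the larger red-lidded tin went upright on the round mark and the solder bar along the long mark.

The last pictures from both cameras gave these offsets from the mark centres:

| Thing | Along tray x | Along tray y | How checked |
|---|---|---|---|
| Roll | +1.4 mm | -2.2 mm | measured |
| Tin | -0.4 mm | -2.6 mm | measured |
| Bar | 0.1 mm | -1.3 mm | measured, angle within 0.01 rad of the mark |
| Pen | under 2 mm | centred by eye | seen in the picture |
| Plate | centred by eye | centred by eye | seen before the roll went on; hub shows in the bore |

- **Untouched things:** the eraser and awl looked unmoved in the pictures, but I did not measure them. The gripper ended clear, about 0.19 m up, and no force I read came near the limits.
- **Heights:** the two-view heights of the placed roll, tin and bar came out at 11, 18 and 8 mm. These are rough because the two cameras see different sides of each thing. They disagree with one another by a few mm, so I took heights from the gripper position and the light contact felt at release.
- **Heights not confirmed at pick-up:** the bar's height was not measured from two views before I gripped it, and the tin's was unreliable because the reel partly hid it from the side camera. I used the stated heights for both.
- **Long marks:** these also failed to match between the two views, so I took them from the top view alone. They came out 80 mm from the round marks, as the text says.

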